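Unload the latched substrate-carrier magazine onto the transfer rail

ROBOT

A 6-joint arm with a two-finger parallel gripper is mounted at the origin on the work surface. World frame = base frame: x ahead of the robot, y to its left, z up, the work surface at z = 0. Lengths are in mm, angles in degrees, forces in N, time in s.
With the tool pointing down it reaches from about 350 to 850 mm from the base axis. Payload 8.1 kg.
Tool frame: the origin (TCP) lies midway between the tips of the shut fingers; the grasp point (between the pads) lies 19 mm behind it; z points along the fingers, y is the line along which they close (so a half turn about z gives the same grasp; the last joint's range is limited). The gripper opens to 85 mm and grips with 20 to 120 N. Pads are 22 mm wide; open, the fingers measure 114 mm over their backs; the gripper's body (76 mm by 85 mm) begins 54 mm behind the grasp point. The pads swing forward as they close: fully open they stand 13 mm farther back than shut.
Start: joints at [-70.497, 7.471, 85.268, -0, 87.261, -4.893], TCP at [247.85, -546.421, 231.292] pointing down, gripper open.
Joint ranges: [-169.43, 169.43], [-51.17, 129.36], [1.28, 143.12], [-76.62, 256.62], [0, 156.53], [-152.29, 152.29]. Speed limits (degrees/s): [136.94, 136.94, 159.86, 180, 180, 180].

INTERFACE

Orientations are given as [roll, pitch, yaw] about the fixed x, y, z axes, in that order (R = Rz(yaw) Ry(pitch) Rx(roll)).
In Python, from bench import r gives the robot as it stands.
- The arm moves only by the tool apply_moves, never from a script. Its argument "steps" is a list of rows, each a list of 7 numbers: the opening, from -1 (shut) to 1 (fully open), then the shift along the tool's x, y, z in mm, then the turn, a rotation vector about the tool's x, y, z in units of 5 degrees (1.0 is 5 degrees). A call has exactly 8 rows; each row shifts and turns the commanded pose from where the row before left it, along the tool's axes as they then stand; what a row does not reach is not made up. A row lasts 1/10 s, in which the tool goes at most 50 mm and 8.59 degrees, less where a joint would pass 70% of its speed; a pose out of reach is approached as far as the arm can. A call is refused whole if a number of a shift passes 50 or a number of a turn 1, either way. A call with a gripper value outside its range is refused whole. The fingers move at their own pace and stop on an object; "squeeze" is the grip in N (left out, the last holds). Time passes only in rows, so rows that do not move let the fingers close, or fill a call up. It gives the time, the measured TCP pose, the force, the opening and the grip force at its end, in the units of the state.
- r.sense(): the state, without advancing time (a new reading comes with each control period).
- r.snapshot(name): name is "scene" or "top"; returns a dict with "color" (480x640x3 uint8, blue, green, red), "depth" (480x640 float32, mm along the optical axis (not along the pixel's ray), 0 where there is no reading), "mtx" (3x3 intrinsics, pixels), "T" (4x4, takes a point from camera to world coordinates). Camera axes: x right, y down, z forward; pixel columns grow to the right and rows downward; lengths in mm; the calibration is good to about 2 mm. A picture is of the moment at which its call begins.
- r.hand_in(): hands the job in; it is judged then, once.
The state is a dict: "time": time; "joint_pos": joint angles; "qd": joint speeds; "joint_efforts": joint torques, N m; "tool_pos": TCP position; "tcp_rot": TCP orientation; "ft_force": force on the tool from outside, world axes, zero at the start; "wrist_torque": the same for the moment, N m; "finger_gap": finger opening in mm; "grip_force": force on a finger pad.
Only numpy, scipy, OpenCV 4.12 (cv2) and the standard library are available. Lean on these libraries where they do the work, as an engineer would, in place of code of your own. Each camera call takes 0.05 s, during which the arm holds its last target. There are 200 camera calls.

TASK

Take the release pin from its stand, hold the magazine's recessed release button down with it while you push the slide fully out, and unload the carriers: first hang them all by their hooks on the loading half of the rail (the half nearer the magazine), then slide them along the rail, without lifting them off it, until every one hangs wholly past the black mark. Finish with the slide pushed fully shut and latched and the pin back in its stand, and leave everything else on the bench where it is.

Things in the scene. Friction and masses are not known exactly. Their poses are not given: they have to be found in the camera images.
- magazine: fixed carrier magazine: clear cover with grey back, 224 wide (y), 131 deep, 194 tall, open in front. Origin on the bench under the middle of the cover's front edge; +x goes to its back, the slide comes out along -x. The slide has four slots at y -60, -20, 20, 60, their middle at x=63 when shut; slot walls reach z=74; carriers stand on its floor at z=14
- cover_front (a point): middle of the top front edge of the magazine's fixed cover, z=194, axes as the magazine's. The slide's slots are 10 wide for the 8 mm carrier plates (carriers lean up to 0.04 rad); fore and aft a plate has up to 13 mm of play in all. A carrier must rise 65 mm to leave its slot
- slide (a joint): how far the magazine's slide is out, m: 0 shut and latched, 0.140 fully out (stop). 1.5 N friction; stays where it is left. With the button up it can only go inwards: catches hold it at 0, 0.045 and 0.090, so the button must be held down until it is past 0.09. Pushed inwards it clicks over the catches by itself (about 4 N) and latches when fully shut
- release (a joint): travel of the recessed release button, m: 0 up, 0.008 fully down (about 5.5 N); it frees the slide beyond 0.0055
- well (a point): centre of the mouth of the round vertical release well, on top (z=115) of the white latch head at the slide's front; moves with the slide, axes as the magazine's. Well diameter 16; the black button lies in it 10 below the mouth. With a pin in it the slide can be drawn out by the well's wall. The latch head is 54 wide (y), 65 deep: from 27 in front (-x) of the well back to the cover
- head_front (a point): middle of the latch head's flat front face (looks to the magazine's -x, 54 wide, from z=6 to 115), at z=75; moves with the slide, axes as the magazine's. The place to push the slide shut
- pin: release pin tool: black handle bar 64 (its x) x 18 (its y) x 40 tall with a steel shank of 10 mm diameter reaching 70 straight down from the middle of its underside. Origin: middle of the handle's underside; z up. About 120 g. It starts upright in its stand, the handle resting on the stand's top
- pin_tip (a point): lower end of the pin tool's shank, 70 below its origin
- stand: loose white stand block for the pin tool, 80 x 80 x 95 tall, about 450 g, with a vertical round hole of 20 diameter right through its middle. Origin: middle of its underside. The pin tool belongs in the hole with its handle resting on the top (pin origin at the stand's z=95), at any yaw
- rail: fixed transfer rail: level steel bar of 12 diameter along its own y from -170 to 170, axis at x=0, z=150, between two grey end posts (50 wide in x, 166 tall) on a base 90 x 380 x 10. Origin on the bench under the bar's middle. Loading half: y<0 (nearer the magazine); far half: y>0. A carrier hung with its x along the rail's x (either way round) has its origin at z=38
- mark (a point): black band 4 mm wide round the middle of the rail's bar (rail y=0, z=150): the mark
- carrier1: one of up to four identical aluminium carriers (2 to 4 are present, the others None), about 110 g: upright plate 80 wide (x), 8 thick (y), 62 tall with a dark disc; above it a hook and on top a white grip tab. Origin: middle of the plate's lower edge, z up. Starts in a magazine slot, its x along the magazine's x. Grip it by the tab, fingers closing along its x; neighbours may stand 40 apart
- carrier2: as carrier1. Shape of every carrier in its own x-z plane: spine x -21..-13, z 62..118; hook's top bar x -21..21, z 118..126; hook tip x 13..21, z 104..118. The hook is 26 wide inside; its mouth, 42 tall between plate (z=62) and tip (z=104), opens to +x. Grip tab x -15..15, z 126..166. Spine, hook and tab are 16 thick in y
- carrier3: as carrier1. To hang any carrier: with the bar at its z 62..104, move it along its +x until the bar is below the hook's top bar (x=0), then lower it until the hook rests on the bar
- carrier4: as carrier1
- dish: bystander: open aluminium bowl, 90 across, 30 tall; origin centre of underside
- bottle: bystander: white bottle, 60 across, 150 tall; origin centre of underside
- jar: bystander: amber jar, 70 across, 80 tall; origin centre of underside
- tweezers: bystander: steel tweezers lying flat, 130 long (x), 8 wide, 6 thick; origin centre of underside
- disc: bystander: dark steel disc, 90 across, 10 thick; origin centre of underside
- clamp_ring: bystander: flat steel ring, 100 across, 10 thick; origin centre of underside
Things that resemble listed ones, but are neither listed nor needed, are in the scene too. Of the things shaped like the pin, the black one is meant.

How it is judged (in metres and radians):
On the way, in this order (a step that is already met when the one before it is completed fails the run):
1. the slide is pushed out past 100 mm while the pin's tip, in the well, holds the release button down (value of joint slide above 0.1 m and value of joint release above 0.005 m and horizontal distance between pin_tip and well below 0.008 m), for 0.05 s.
2. all carriers hang together on the loading half of the rail (x of carrier1 in the frame of rail between -0.02 and 0.02 m and z of carrier1 in the frame of rail between 0.028 and 0.048 m and y of carrier1 in the frame of rail between -0.168 and 0 m and angle between each of carrier1, carrier2, carrier3, carrier4's own z axis and vertical below 0.25 rad and x of carrier2 in the frame of rail between -0.02 and 0.02 m and z of carrier2 in the frame of rail between 0.028 and 0.048 m and y of carrier2 in the frame of rail between -0.168 and 0 m and x of carrier3 in the frame of rail between -0.02 and 0.02 m and z of carrier3 in the frame of rail between 0.028 and 0.048 m and y of carrier3 in the frame of rail between -0.168 and 0 m and x of carrier4 in the frame of rail between -0.02 and 0.02 m and z of carrier4 in the frame of rail between 0.028 and 0.048 m and y of carrier4 in the frame of rail between -0.168 and 0 m), for 0.2 s.
At the end, for the whole second after the job is handed in: every carrier hangs on the rail by its hook, at rest, its middle at least 8 mm past the mark on the far half; the slide is shut within 4 mm with the button up (latched); the pin stands upright in its stand with its handle resting on the top (within 12 mm sideways, 7 mm in height) (linear speed of each of carrier1, carrier2, carrier3, carrier4, pin below 0.03 m/s and x of carrier1 in the frame of rail between -0.02 and 0.02 m and z of carrier1 in the frame of rail between 0.028 and 0.048 m and y of carrier1 in the frame of rail between 0.008 and 0.168 m and angle between each of carrier1, carrier2, carrier3, carrier4's own z axis and vertical below 0.25 rad and x of carrier2 in the frame of rail between -0.02 and 0.02 m and z of carrier2 in the frame of rail between 0.028 and 0.048 m and y of carrier2 in the frame of rail between 0.008 and 0.168 m and x of carrier3 in the frame of rail between -0.02 and 0.02 m and z of carrier3 in the frame of rail between 0.028 and 0.048 m and y of carrier3 in the frame of rail between 0.008 and 0.168 m and x of carrier4 in the frame of rail between -0.02 and 0.02 m and z of carrier4 in the frame of rail between 0.028 and 0.048 m and y of carrier4 in the frame of rail between 0.008 and 0.168 m and value of joint slide below 0.004 m and value of joint release below 0.002 m and x of pin in the frame of stand between -0.012 and 0.012 m and y of pin in the frame of stand between -0.012 and 0.012 m and z of pin in the frame of stand between 0.088 and 0.102 m and angle between pin's own z axis and vertical below 0.15 rad and angle between stand's own z axis and vertical below 0.1 rad); the robot touches nothing.
It fails at once if a bystander (dish, bottle, jar, tweezers, disc, ring) is moved more than 30 mm (distance of any of dish, bottle, jar, tweezers, disc, clamp_ring from where it was at the start of the episode above 0.03 m).
It fails at once if a carrier is lifted off, or put on, at the far half of the rail (more than 20 mm above its hanging height there) ((x of carrier1 in the frame of rail between -0.05 and 0.05 m and y of carrier1 in the frame of rail between 0.005 and 0.17 m and z of carrier1 in the frame of rail between 0.058 and 0.12 m) or (x of carrier2 in the frame of rail between -0.05 and 0.05 m and y of carrier2 in the frame of rail between 0.005 and 0.17 m and z of carrier2 in the frame of rail between 0.058 and 0.12 m) or (x of carrier3 in the frame of rail between -0.05 and 0.05 m and y of carrier3 in the frame of rail between 0.005 and 0.17 m and z of carrier3 in the frame of rail between 0.058 and 0.12 m) or (x of carrier4 in the frame of rail between -0.05 and 0.05 m and y of carrier4 in the frame of rail between 0.005 and 0.17 m and z of carrier4 in the frame of rail between 0.058 and 0.12 m)).
Of carrier1, carrier2, carrier3, carrier4 only 2 to 4 are there at a start; the rules pass over those that are not, and their reading is None.
At some moment in a run one of stand may be knocked a few centimetres aside while the robot is not near it.
It also fails if it takes over 208 s, if anything falls off the work surface, if the arm or the gripper's body presses on something with over 40 N, if the wrist force passes 120 N, or if a joint passes its speed limit or range.

## Working session

There is one attempt and no reset: what is moved stays moved. The work goes in short steps, Python scripts to look and compute and a tool call to move; the robot and the scene stay as the last step left them, time stands still between calls to the robot, and variables do not carry over. Pictures are saved under pics/ and viewed, at most 14 in all, crops included, and the job is handed in when it is done.

Besides the shell and the picture viewer there is one more tool, called as name(argument=value, ...), one argument or row to a line, values as JSON. apply_moves: Moves the arm, as the interface text tells. Its arguments: {"type":"object","properties":{"steps":{"type":"array"},"squeeze":{"type":"number"}},"required":["steps"]}

```bash
ls; mkdir -p pics; cat > h.py <<'E'
import numpy as np, cv2
from bench import r
def snap(n):
    s=r.snapshot(n); np.savez('/tmp/%s.npz'%n,**{k:np.array(v) for k,v in s.items()}); return s
def load(n): return np.load('/tmp/%s.npz'%n)
def px(s,u,v,w=1):
    d=s['depth'][v-w:v+w+1,u-w:u+w+1]; d=np.median(d[d>0]) if (d>0).any() else np.nan
    p=np.linalg.inv(s['mtx'])@[u,v,1]*d
    return (s['T']@np.r_[p,1])[:3]
def atz(s,u,v,z):
    q=s['T'][:3,:3]@(np.linalg.inv(s['mtx'])@[u,v,1]); o=s['T'][:3,3]
    return o+q*(z-o[2])/q[2]
def cloud(s):
    h,w=s['depth'].shape; u,v=np.meshgrid(np.arange(w),np.arange(h))
    P=np.stack([u,v,np.ones_like(u)],-1)@np.linalg.inv(s['mtx']).T*s['depth'][...,None]
    return P@s['T'][:3,:3].T+s['T'][:3,3]
E
python3 - <<'E'
from h import *
for n in('scene','top'):
    s=snap(n); cv2.imwrite('pics/%s0.png'%n,s['color']); print(s['T'].round(2).tolist(),s['mtx'].tolist())
print(r.sense())
E
```

```text
pics
[[-0.57, 0.65, -0.5, 994.77], [0.82, 0.45, -0.35, 365.65], [-0.01, -0.61, -0.79, 937.13], [0.0, 0.0, 0.0, 1.0]] [[455.7950318128405, 0.0, 322.8974670933087], [0.0, 455.7950318128405, 240.88884912369397], [0.0, 0.0, 1.0]]
[[-0.01, -0.99, 0.14, 318.59], [-1.0, 0.01, -0.0, 13.97], [0.0, -0.14, -0.99, 1448.56], [0.0, 0.0, 0.0, 1.0]] [[478.7215486195366, 0.0, 319.5163910468298], [0.0, 478.7215486195366, 242.55036232366712], [0.0, 0.0, 1.0]]
{'time': 0.1, 'joint_pos': array([-7.04963687e+01,  7.51085139e+00,  8.53229380e+01,  1.05645707e-03,
        8.72612020e+01, -4.89429383e+00]), 'qd': array([-0.06854223, -0.04283791, -0.13536071,  0.05792798,  0.04940892,
        0.07484055]), 'joint_efforts': array([ 7.07133750e-04, -5.70953858e+01, -5.01939905e+01, -2.37578115e-04,
        8.08996410e-03, -1.11281743e-04]), 'tool_pos': array([ 247.69354778, -545.94935374,  230.34956754]), 'tcp_rot': array([-1.79905445e+02, -9.15576658e-03,  2.43978663e+01]), 'ft_force': array([-1.144838  ,  0.24104217, -0.31358792]), 'wrist_torque': array([ 0.03608974,  0.00831979, -0.01390745]), 'grip_force': 0.0, 'finger_gap': 85.23001983905395}
```

View pics/scene0.png

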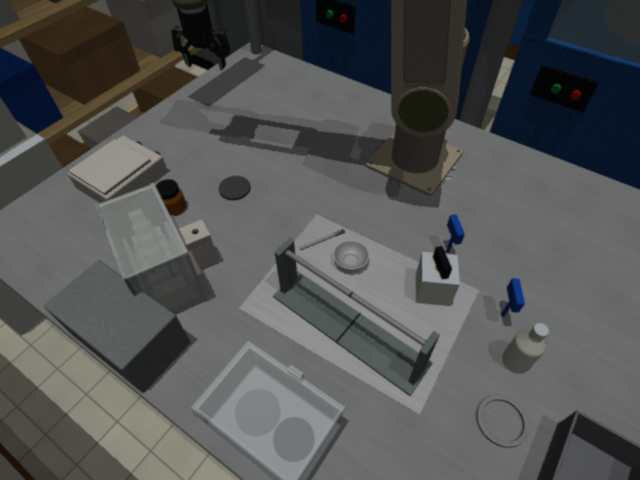

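View pics/top0.png

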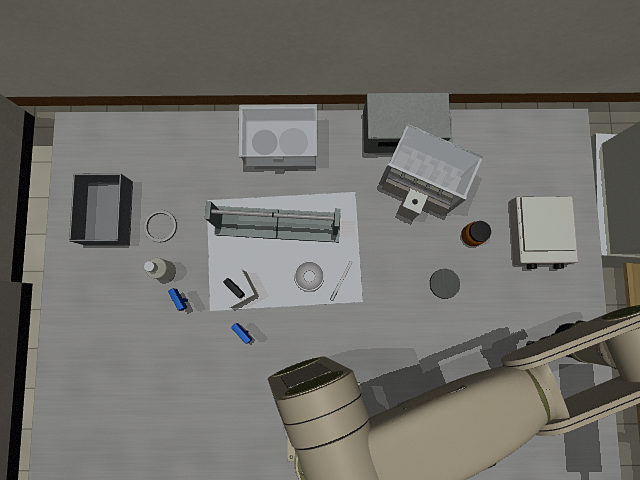

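The views show the black pin in its stand (top 234,288; scene 443,262). The blue look-alikes are at top (178,299) and (241,332). The magazine's well is at about top (415,201), scene (195,232). The rail runs from top (210,212) to (338,218). Next: close crops.

```bash
python3 - <<'E'
from h import *
S=load('scene');T=load('top')
def crop(s,x0,y0,w,h,k): return cv2.resize(s['color'][y0:y0+h,x0:x0+w],None,fx=k,fy=k,interpolation=cv2.INTER_CUBIC)
a=np.clip(crop(S,90,170,133,150,4).astype(float)*1.5,0,255).astype(np.uint8)
b=crop(T,370,115,125,120,4)[:, :]
c=np.zeros((600,800,3),np.uint8); c[:600,:532]=a[:600,:532]
c[:268,532:]=cv2.resize(T['color'][115:235,370:490],(268,268),interpolation=cv2.INTER_CUBIC)
c[300:568,532:]=cv2.resize(S['color'][215:315,400:500],(268,268),interpolation=cv2.INTER_CUBIC)
cv2.imwrite('pics/c1.png',c)
d=np.zeros((600,800,3),np.uint8); 
d[:320]=cv2.resize(T['color'][190:254,200:360],(800,320),interpolation=cv2.INTER_CUBIC)
d[320:600,:400]=cv2.resize(T['color'][255:311,200:280],(400,280),interpolation=cv2.INTER_CUBIC)
d[320:600,400:]=cv2.resize(T['color'][175:231,385:465],(400,280),interpolation=cv2.INTER_CUBIC)
cv2.imwrite('pics/c2.png',d)
E
```

```text
(no output)
```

View pics/c1.png

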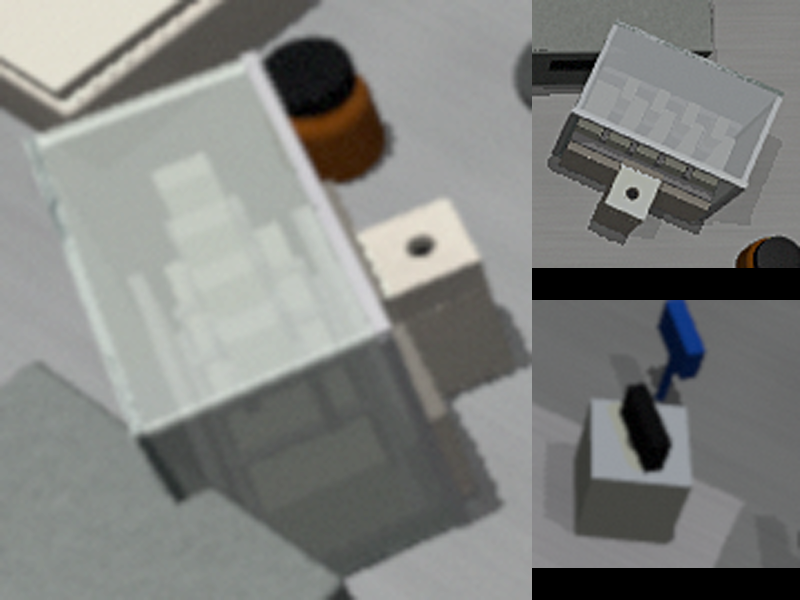

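View pics/c2.png

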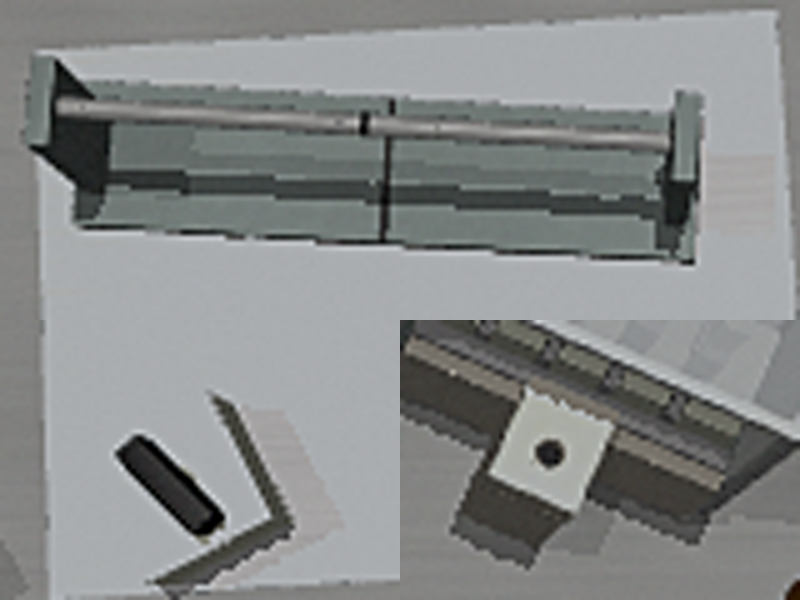

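```bash
python3 - <<'E'
from h import *
S=load('scene');T=load('top')
for n,s,w,p in(('T',T,(415,202),(234,288)),('S',S,(195,231),(443,258))):
    C=cloud(s); print(n,'well',atz(s,w[0],w[1]-.4 if n=='T' else 231.5,115).round(1))
    def rect(c,zlo,zhi,R,name):
        m=(abs(C[...,2]-(zlo+zhi)/2)<(zhi-zlo)/2)&(np.hypot(C[...,0]-c[0],C[...,1]-c[1])<R)
        q=C[m]; print(name,len(q),'med z',np.median(q[:,2]).round(1),'rect',[np.round(x,1) for x in cv2.minAreaRect(q[:,:2].astype(np.float32))],q.mean(0).round(1)); return q
    wc=atz(s,*w,115); pc=atz(s,*p,135)
    rect(wc,108,122,45,'head'); rect(pc,127,142,60,'handle'); rect(pc,88,102,80,'standtop')
    m=(C[...,2]>135)&(C[...,2]<158.5)&(C[...,0]>500)&(C[...,1]>-40)&(C[...,1]<330)
    rr=np.argwhere(m); q=C[m]; print('rail',len(q),[np.round(x,1) for x in cv2.minAreaRect(q[:,:2].astype(np.float32))])
    vx=cv2.fitLine(q[:,:2].astype(np.float32),cv2.DIST_HUBER,0,1,.01).ravel(); print('line',vx, 'angle',np.degrees(np.arctan2(vx[1],vx[0])))
    m=(C[...,2]>160)&(C[...,2]<172)&(C[...,0]>450)&(C[...,1]>-60)&(C[...,1]<350)
    q=C[m]; k=q[:,1]>np.median(q[:,1]); 
    med=(q[:,1].min()+q[:,1].max())/2
    for kk in(q[:,1]>med,q[:,1]<med): print('post',kk.sum(),[np.round(x,1) for x in cv2.minAreaRect(q[kk][:,:2].astype(np.float32))])
    m=(C[...,2]>186)&(C[...,2]<202)&(np.hypot(C[...,0]-wc[0]-60,C[...,1]-wc[1])<220)
    q=C[m]; print('cover',len(q),[np.round(x,1) for x in cv2.minAreaRect(q[:,:2].astype(np.float32))])
# mark
u=200+364/5;v=190+124/5
print('mark',atz(T,u,v,156),'ends',atz(T,200+60/5,190+107/5,156),atz(T,200+668/5,190+144/5,156))
# cover front corners top view
for a,b in((578,111),(742,186),(783,98),(617,24)): print('cov',atz(T,370+(a-532)*120/268,115+b*120/268,194).round(1))
E
```

```text
T well [ 621.3 -262.6  115. ]
head 415 med z 114.8 rect [array([ 627.8, -263.9]), array([54.6, 67.6]), np.float64(64.5)] [ 627.6 -263.4  114.6]
handle 157 med z 133.9 rect [array([381.4, 249.1]), array([63.9, 17.8]), np.float64(44.9)] [381.3 249.  134. ]
standtop 624 med z 94.5 rect [array([380.9, 249.4]), array([80.5, 80.7]), np.float64(27.7)] [380.5 248.   94.4]
rail 534 [array([578.9, 140.5]), array([362.,  48.]), np.float64(86.1)]
line [6.4593211e-02 9.9791169e-01 5.7914673e+02 1.3863248e+02] angle 86.2965
post 102 [array([596.3, 232.7]), array([ 49.8, 183.1]), np.float64(3.2)]
post 99 [array([561.7,  38.2]), array([ 47.6, 167.7]), np.float64(4.2)]
cover 3901 [array([ 716.9, -305.9]), array([228.9, 135. ]), np.float64(64.9)]
S well [ 622.3 -258.2  115. ]
head 523 med z 115.0 rect [array([ 625.4, -262.9]), array([58.7, 61.6]), np.float64(64.5)] [ 626.8 -260.9  114.7]
handle 237 med z 134.9 rect [array([380.8, 249.4]), array([64.9, 18.5]), np.float64(44.7)] [382.9 250.3 134.5]
standtop 837 med z 95.6 rect [array([380.5, 249.9]), array([83.2, 80.6]), np.float64(27.8)] [387.9 250.4  95.5]
rail 1132 [array([580. , 142.8]), array([361.8,  50. ]), np.float64(86.2)]
line [6.3400947e-02 9.9798816e-01 5.8234601e+02 1.4735680e+02] angle 86.36495
post 206 [array([591.1, 316. ]), array([14. , 50.3]), np.float64(86.6)]
post 149 [array([568.4, -31.9]), array([23.6, 51.2]), np.float64(86.1)]
cover 5265 [array([ 715.7, -305.1]), array([230.3, 130.9]), np.float64(64.9)]
mark [578.05457045 138.20535889 156.        ] ends [588.90552596 305.46441102 156.        ] [565.54556124 -28.76476865 156.        ]
cov [ 706.1 -183.7  194. ]
cov [ 611.5 -378.1  194. ]
cov [ 720.5 -433.4  194. ]
cov [ 816.  -234.8  194. ]
```

```bash
cat >> h.py <<'E'
from scipy.spatial.transform import Rotation as Ro
MAG=np.array([656.8,-277.4]); MY=-25.2
def mag(x,y,z): c,s=np.cos(np.radians(MY)),np.sin(np.radians(MY)); return [MAG[0]+c*x-s*y,MAG[1]+s*x+c*y,z]
RAIL=np.array([579.,140.]); RY=-3.7
def rail(x,y,z): c,s=np.cos(np.radians(RY)),np.sin(np.radians(RY)); return [RAIL[0]+c*x-s*y,RAIL[1]+s*x+c*y,z]
def plan(*wp):
    """wp: (x,y,z,yaw), turn first then shift; prints turn units about tool z and tool-axis shifts"""
    st=r.sense(); p=st['tool_pos']; y=st['tcp_rot'][2]
    print('now',p.round(1),st['tcp_rot'].round(2),'F',np.round(st['ft_force'],1),'gap',round(st['finger_gap'],1),'grip',round(st['grip_force'],1),'t',round(st['time'],1),'j',st['joint_pos'].round(0))
    for w in wp:
        R=Ro.from_euler('xyz',[180,0,w[3]],degrees=True).as_matrix()
        dy=(w[3]-y+180)%360-180
        print('turn units',round(-dy/5,2),'shift',(R.T@(np.array(w[:3])-p)).round(1)); p=np.array(w[:3],float); y=w[3]
E
python3 - <<'E'
from h import *
plan((480,-150,300,45),(381.2,249.2,300,45),(381.2,249.2,101,45))
E
```

```text
now [ 247.7 -545.9  230.3] [-1.7991e+02 -1.0000e-02  2.4400e+01] F [-1.1  0.2 -0.3] gap 85.2 grip 0.0 t 0.1 j [-70.   8.  85.   0.  87.  -5.]
turn units -4.12 shift [ 444.2 -115.7  -69.7]
turn units 0.0 shift [ 212.4 -352.1   -0. ]
turn units 0.0 shift [ -0.  -0. 199.]
```

apply_moves(
  steps=[
    [1,0,0,-17.5,0,0,-1],
    [1,0,0,-17.5,0,0,-1],
    [1,0,0,-17.5,0,0,-1],
    [1,0,0,-17.5,0,0,-1],
    [1,37,-9.6,0,0,0,-0.12],
    [1,37,-9.6,0,0,0,0],
    [1,37,-9.6,0,0,0,0],
    [1,37,-9.6,0,0,0,0],
  ],
  squeeze=60,
)

```text
time: 0.9
tool_pos: [326.0, -413.4, 300.7]
tcp_rot: [-180.0, -0.0, 45.0]
ft_force: [0.6, 0.1, -0.2]
finger_gap: 85.2
grip_force: 0.0
```

apply_moves(
  steps=[
    [1,37,-9.6,0,0,0,0],
    [1,37,-9.6,0,0,0,0],
    [1,37,-9.6,0,0,0,0],
    [1,37,-9.6,0,0,0,0],
    [1,37,-9.6,0,0,0,0],
    [1,37,-9.6,0,0,0,0],
    [1,37,-9.6,0,0,0,0],
    [1,37,-9.6,0,0,0,0],
  ],
)

```text
time: 1.7
tool_pos: [481.1, -149.7, 300.9]
tcp_rot: [-180.0, 0.0, 45.0]
ft_force: [0.1, -1.5, 0.6]
finger_gap: 85.3
grip_force: 0.0
```

apply_moves(
  steps=[
    [1,17.7,-29.3,0,0,0,0],
    [1,17.7,-29.3,0,0,0,0],
    [1,17.7,-29.3,0,0,0,0],
    [1,17.7,-29.3,0,0,0,0],
    [1,17.7,-29.3,0,0,0,0],
    [1,17.7,-29.3,0,0,0,0],
    [1,17.7,-29.3,0,0,0,0],
    [1,17.7,-29.3,0,0,0,0],
  ],
)

```text
time: 2.5
tool_pos: [414.4, 115.9, 301.0]
tcp_rot: [-180.0, 0.0, 45.0]
ft_force: [0.1, 0.1, 0.3]
finger_gap: 85.7
grip_force: 0.0
```

apply_moves(
  steps=[
    [1,17.7,-29.3,0,0,0,0],
    [1,17.7,-29.3,0,0,0,0],
    [1,17.7,-29.3,0,0,0,0],
    [1,17.7,-29.3,0,0,0,0],
    [1,0,0,0,0,0,0],
    [1,0,0,0,0,0,0],
    [1,0,0,0,0,0,0],
    [1,0,0,0,0,0,0],
  ],
)

```text
time: 3.3
tool_pos: [382.6, 246.7, 301.2]
tcp_rot: [180.0, 0.0, 44.9]
ft_force: [-0.6, -0.8, 0.2]
finger_gap: 85.3
grip_force: 0.0
```

```bash
python3 - <<'E'
from h import *
plan((381.2,249.2,150,45),(381.2,249.2,101,45))
T=snap('top');C=cloud(T)
S=snap('scene')
for s in (S,):
    C=cloud(s)
    for lo,hi in((127,142),(88,102)):
        m=(C[...,2]>lo)&(C[...,2]<hi)&(np.hypot(C[...,0]-381,C[...,1]-249)<60); q=C[m]
        if len(q)>5: print(len(q),cv2.minAreaRect(q[:,:2].astype(np.float32)))
E
```

```text
now [382.6 246.7 301.2] [1.7999e+02 1.0000e-02 4.4910e+01] F [-0.6 -0.8  0.2] gap 85.3 grip 0.0 t 3.3 j [ 26. -16. 101.  -0.  96.  71.]
turn units -0.02 shift [  0.8  -2.8 151.2]
turn units 0.0 shift [-0. -0. 49.]
234 ((381.2483825683594, 249.7030792236328), (64.64833068847656, 18.791168212890625), 44.371002197265625)
841 ((379.6679382324219, 249.47586059570312), (84.21837615966797, 80.11587524414062), 27.87495231628418)
```

apply_moves(
  steps=[
    [1,0.8,-2.8,30,0,0,0],
    [1,0,0,30,0,0,0],
    [1,0,0,30,0,0,0],
    [1,0,0,30,0,0,0],
    [1,0,0,30,0,0,0],
    [1,0,0,25,0,0,0],
    [1,0,0,20,0,0,0],
    [1,0,0,5,0,0,0],
  ],
)

```text
time: 4.2
tool_pos: [379.4, 248.8, 98.7]
tcp_rot: [-179.9, 0.2, 44.9]
ft_force: [-0.3, -0.6, -1.0]
finger_gap: 85.5
grip_force: 0.0
```

apply_moves(
  steps=[
    [-1,0,0,0,0,0,0],
    [-1,0,0,0,0,0,0],
    [-1,0,0,0,0,0,0],
    [-1,0,0,0,0,0,0],
    [-1,0,0,0,0,0,0],
    [-1,0,0,0,0,0,0],
    [-1,0,0,0,0,0,0],
    [-1,0,0,0,0,0,0],
  ],
)

```text
time: 5.0
tool_pos: [381.6, 250.4, 102.3]
tcp_rot: [180.0, -0.1, 45.0]
ft_force: [0.5, -1.2, 5.9]
finger_gap: 17.4
grip_force: 59.2
```

```bash
python3 - <<'E'
from h import *
plan((381.2,249.2,101,45))
E
```

```text
now [381.6 250.4 102.3] [ 1.7996e+02 -9.0000e-02  4.5000e+01] F [ 0.5 -1.2  5.9] gap 17.4 grip 59.2 t 5.0 j [ 27.  -9. 116.  -0.  74.  72.]
turn units -0.0 shift [-1.1  0.6  1.3]
```

```bash
python3 - <<'E'
from h import *
plan((381.6,250.4,300,45),(*mag(-38.3,0,0)[:2],300,64.8),(*mag(-38.3,0,0)[:2],200,64.8),(*mag(-38.3,0,0)[:2],174.3,64.8)); print(mag(-38.3,0,0))
E
```

```text
now [381.6 250.4 102.3] [ 1.7996e+02 -9.0000e-02  4.5000e+01] F [ 0.5 -1.2  5.9] gap 17.4 grip 59.2 t 5.0 j [ 27.  -9. 116.  -0.  74.  72.]
turn units -0.0 shift [  -0.     0.  -197.7]
turn units -3.96 shift [-360.4  435.4    0. ]
turn units -0.0 shift [  0.  -0. 100.]
turn units -0.0 shift [ 0.  -0.  25.7]
[np.float64(622.1451238905514), np.float64(-261.0926531330577), 0]
```

apply_moves(
  steps=[
    [-1,0,0,-10,0,0,0],
    [-1,0,0,-25,0,0,0],
    [-1,0,0,-30,0,0,0],
    [-1,0,0,-30,0,0,0],
    [-1,0,0,-30,0,0,0],
    [-1,0,0,-30,0,0,0],
    [-1,0,0,-30,0,0,0],
    [-1,0,0,-13,0,0,0],
  ],
)

```text
time: 5.8
tool_pos: [381.6, 250.6, 302.8]
tcp_rot: [179.9, -0.2, 45.0]
ft_force: [-0.4, 0.4, -1.0]
finger_gap: 17.3
grip_force: 58.5
```

apply_moves(
  steps=[
    [-1,0,0,0,0,0,-1],
    [-1,0,0,0,0,0,-1],
    [-1,0,0,0,0,0,-1],
    [-1,0,0,0,0,0,-0.96],
    [-1,-15,18,0,0,0,0],
    [-1,-25,30,0,0,0,0],
    [-1,-25,30,0,0,0,0],
    [-1,-25,30,0,0,0,0],
  ],
)

```text
time: 6.6
tool_pos: [440.2, 121.5, 298.4]
tcp_rot: [-179.9, 0.0, 64.8]
ft_force: [0.7, -0.0, -1.4]
finger_gap: 17.3
grip_force: 58.7
```

apply_moves(
  steps=[
    [-1,-25,30,0,0,0,0],
    [-1,-25,30,0,0,0,0],
    [-1,-25,30,0,0,0,0],
    [-1,-25,30,0,0,0,0],
    [-1,-25,30,0,0,0,0],
    [-1,-25,30,0,0,0,0],
    [-1,-25,30,0,0,0,0],
    [-1,-25,30,0,0,0,0],
  ],
)

```text
time: 7.4
tool_pos: [572.3, -161.8, 298.1]
tcp_rot: [-179.9, -0.0, 64.8]
ft_force: [0.8, 0.1, -1.1]
finger_gap: 17.0
grip_force: 58.7
```

apply_moves(
  steps=[
    [-1,-25,30,0,0,0,0],
    [-1,-25,30,0,0,0,0],
    [-1,-15,22,0,0,0,0],
    [-1,-5,5,0,0,0,0],
    [-1,0,0,0,0,0,0],
    [-1,0,0,0,0,0,0],
    [-1,0,0,0,0,0,0],
    [-1,0,0,0,0,0,0],
  ],
)

```text
time: 8.2
tool_pos: [621.2, -259.7, 299.8]
tcp_rot: [180.0, -0.0, 64.9]
ft_force: [0.1, -0.3, -2.2]
finger_gap: 17.2
grip_force: 58.9
```

```bash
python3 - <<'E'
from h import *
plan((*mag(-38.3,0,0)[:2],210,64.8),(*mag(-38.3,0,0)[:2],174.3,64.8))
T=snap('top')
S=snap('scene')
d=np.zeros((600,800,3),np.uint8)
d[:,:400]=cv2.resize(S['color'][140:290,140:240],(400,600),interpolation=cv2.INTER_CUBIC)
d[:400,400:]=cv2.resize(T['color'][150:250,370:470],(400,400),interpolation=cv2.INTER_CUBIC)
cv2.imwrite('pics/c3.png',d)
E
```

```text
now [ 621.2 -259.7  299.8] [ 1.7997e+02 -1.0000e-02  6.4870e+01] F [ 0.1 -0.3 -2.2] gap 17.2 grip 58.9 t 8.2 j [-27.  18.  66.   0.  96.  -2.]
turn units 0.01 shift [-0.8  1.5 89.8]
turn units -0.0 shift [ 0.  -0.  35.7]
```

View pics/c3.png

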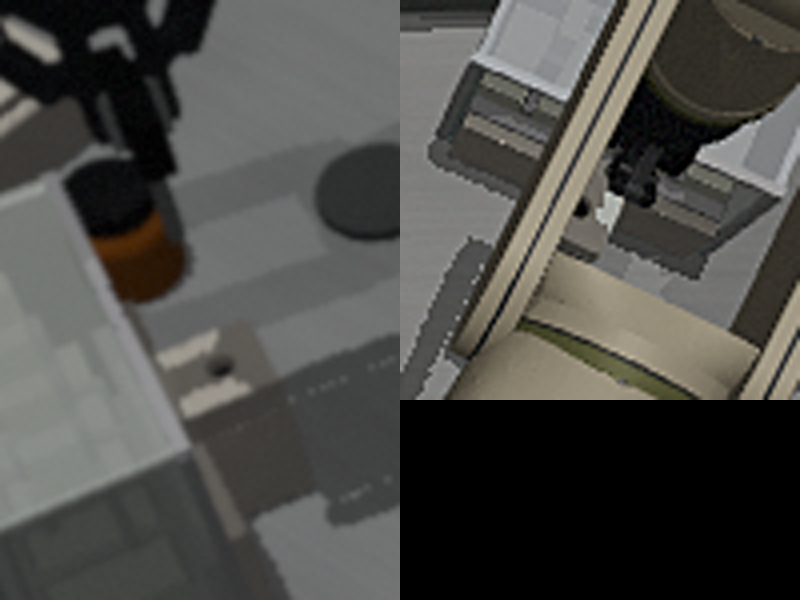

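apply_moves(
  steps=[
    [-1,-0.8,1.5,20,0,0,0],
    [-1,0,0,25,0,0,0],
    [-1,0,0,25,0,0,0],
    [-1,0,0,15,0,0,0],
    [-1,0,0,3,0,0,0],
    [-1,0,0,0,0,0,0],
    [-1,0,0,0,0,0,0],
    [-1,0,0,0,0,0,0],
  ],
)

```text
time: 9.1
tool_pos: [623.0, -262.6, 213.3]
tcp_rot: [179.8, 0.0, 64.8]
ft_force: [0.1, 1.1, -1.9]
finger_gap: 17.2
grip_force: 58.9
```

```bash
python3 - <<'E'
from h import *
plan((*mag(-38.3,0,0)[:2],174.3,64.8))
S=snap('scene')
p=r.sense()['tool_pos']
def proj(s,q):
    c=np.linalg.inv(s['T'])@np.r_[q,1]; c=s['mtx']@c[:3]; return (c/c[2])[:2]
for q in(p-[0,0,77.3],p-[0,0,40],[p[0],p[1],115],mag(-38.3,0,115),mag(-65,27,115),mag(-65,-27,115)): print(np.round(proj(S,q),1))
d=cv2.resize(S['color'][170:270,140:240],(600,600),interpolation=cv2.INTER_CUBIC)
cv2.imwrite('pics/c4.png',np.clip(d*1.6,0,255).astype(np.uint8))
E
```

```text
now [ 623.  -262.6  213.3] [1.7984e+02 1.0000e-02 6.4800e+01] F [ 0.1  1.1 -1.9] gap 17.2 grip 58.9 t 9.1 j [-27.  20.  73.  -0.  87.  -2.]
turn units -0.0 shift [ 1.  -1.4 39. ]
[191.3 225.2]
[187.4 214.4]
[193.4 230.9]
[194.1 230.9]
[209.3 234.2]
[200.8 218.8]
```

View pics/c4.png

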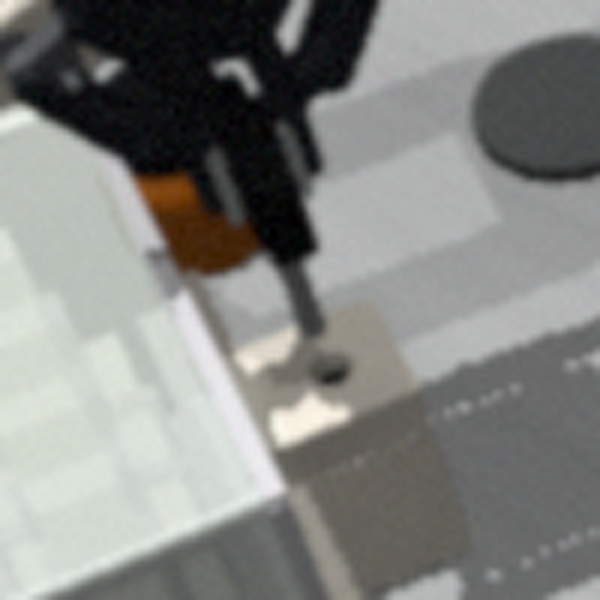

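apply_moves(
  steps=[
    [-1,1,-1.4,5,0,0,0],
    [-1,0,0,5,0,0,0],
    [-1,0,0,5,0,0,0],
    [-1,0,0,5,0,0,0],
    [-1,0,0,5,0,0,0],
    [-1,0,0,0,0,0,0],
    [-1,0,0,0,0,0,0],
    [-1,0,0,0,0,0,0],
  ],
)

```text
time: 9.95
tool_pos: [621.5, -260.8, 186.6]
tcp_rot: [180.0, 0.0, 64.8]
ft_force: [0.2, -0.4, -0.7]
finger_gap: 17.2
grip_force: 58.9
```

```bash
python3 - <<'E'
from h import *
plan((*mag(-38.3,0,0)[:2],174.3,64.8))
E
```

```text
now [ 621.5 -260.8  186.6] [179.97   0.    64.79] F [ 0.2 -0.4 -0.7] gap 17.2 grip 58.9 t 9.9 j [-27.  20.  75.   0.  85.  -2.]
turn units -0.0 shift [-0.   0.7 12.3]
```

Tip at about z = 109 inside the well, no side force. Pressing down.

apply_moves(
  steps=[
    [-1,0,0,3,0,0,0],
    [-1,0,0,3,0,0,0],
    [-1,0,0,3,0,0,0],
    [-1,0,0,2.5,0,0,0],
    [-1,0,0,1,0,0,0],
    [-1,0,0,0,0,0,0],
    [-1,0,0,0,0,0,0],
    [-1,0,0,0,0,0,0],
  ],
)

```text
time: 10.75
tool_pos: [621.6, -260.9, 174.3]
tcp_rot: [179.9, 0.0, 64.8]
ft_force: [0.6, -0.5, 4.4]
finger_gap: 17.0
grip_force: 59.7
```

apply_moves(
  steps=[
    [-1,0,0,0.8,0,0,0],
    [-1,0,-3,0,0,0,0],
    [-1,0,-6,0,0,0,0],
    [-1,0,-10,0,0,0,0],
    [-1,0,-12,0,0,0,0],
    [-1,0,-12,0,0,0,0],
    [-1,0,-12,0,0,0,0],
    [-1,0,-12,0,0,0,0],
  ],
)

```text
time: 11.55
tool_pos: [561.3, -232.4, 174.2]
tcp_rot: [179.8, 0.0, 64.8]
ft_force: [3.2, -0.9, 6.0]
finger_gap: 17.1
grip_force: 60.0
```

apply_moves(
  steps=[
    [-1,0,-12,0,0,0,0],
    [-1,0,-12,0,0,0,0],
    [-1,0,-12,0,0,0,0],
    [-1,0,-12,0,0,0,0],
    [-1,0,-12,0,0,0,0],
    [-1,0,-8,0,0,0,0],
    [-1,0,-5,0,0,0,0],
    [-1,0,0,0,0,0,0],
  ],
)

```text
time: 12.35
tool_pos: [494.9, -201.1, 174.2]
tcp_rot: [179.9, 0.0, 64.8]
ft_force: [-0.6, 1.0, 8.3]
finger_gap: 17.2
grip_force: 60.2
```

```bash
python3 - <<'E'
from h import *
plan((*mag(-178.3-3,0,0)[:2],174.3,64.8))
E
```

```text
now [ 494.9 -201.1  174.2] [179.89   0.    64.8 ] F [-0.6  1.   8.3] gap 17.2 grip 60.2 t 12.3 j [-28.  -1. 100.   0.  81.  -2.]
turn units -0.0 shift [-0.1 -2.3 -0.1]
```

apply_moves(
  steps=[
    [-1,0,-2,0,0,0,0],
    [-1,0,-2,0,0,0,0],
    [-1,0,-2,0,0,0,0],
    [-1,0,0,0,0,0,0],
    [-1,0,0,0,0,0,0],
    [-1,0,0,0,0,0,0],
    [-1,0,0,0,0,0,0],
    [-1,0,0,0,0,0,0],
  ],
)

```text
time: 13.15
tool_pos: [492.2, -199.9, 174.4]
tcp_rot: [179.5, -0.0, 64.8]
ft_force: [11.2, -4.4, -0.3]
finger_gap: 17.4
grip_force: 59.5
```

apply_moves(
  steps=[
    [-1,0,3,0,0,0,0],
    [-1,0,0,-10,0,0,0],
    [-1,0,0,-15,0,0,0],
    [-1,0,0,-25,0,0,0],
    [-1,0,0,-25,0,0,0],
    [-1,0,0,-25,0,0,0],
    [-1,0,0,-20,0,0,0],
    [-1,0,0,-5,0,0,0],
  ],
)

```text
time: 13.95
tool_pos: [492.3, -200.0, 300.0]
tcp_rot: [179.9, 0.0, 64.8]
ft_force: [0.8, 0.8, -1.5]
finger_gap: 17.0
grip_force: 60.1
```

```bash
cat >> h.py <<'E'
def stand(s,c=(381,249),R=110):
    C=cloud(s)
    for lo,hi in((127,142),(88,102)):
        m=(C[...,2]>lo)&(C[...,2]<hi)&(np.hypot(C[...,0]-c[0],C[...,1]-c[1])<R); q=C[m]
        if len(q)>5: print('stand',len(q),[np.round(x,1) for x in cv2.minAreaRect(q[:,:2].astype(np.float32))])
E
python3 - <<'E'
from h import *
plan((381.3,249.6,300,45))
T=snap('top');S=snap('scene'); stand(T);stand(S)
d=np.zeros((600,800,3),np.uint8)
d[:,:480]=cv2.resize(S['color'][170:320,100:220],(480,600),interpolation=cv2.INTER_CUBIC)
d[:320,480:]=cv2.resize(S['color'][220:320,400:500],(320,320),interpolation=cv2.INTER_CUBIC)
cv2.imwrite('pics/c5.png',np.clip(d*1.3,0,255).astype(np.uint8))
E
```

```text
now [ 492.3 -200.   300. ] [1.7989e+02 1.0000e-02 6.4800e+01] F [ 0.8  0.8 -1.5] gap 17.0 grip 60.1 t 13.9 j [-28.  -4.  90.  -0.  94.  -2.]
turn units 3.96 shift [ 239.4 -396.4   -0. ]
stand 777 [array([353.3, 235.1]), array([143.4,  81.1]), np.float64(27.8)]
stand 1158 [array([351.1, 238.3]), array([149.9,  88.3]), np.float64(20.5)]
```

View pics/c5.png

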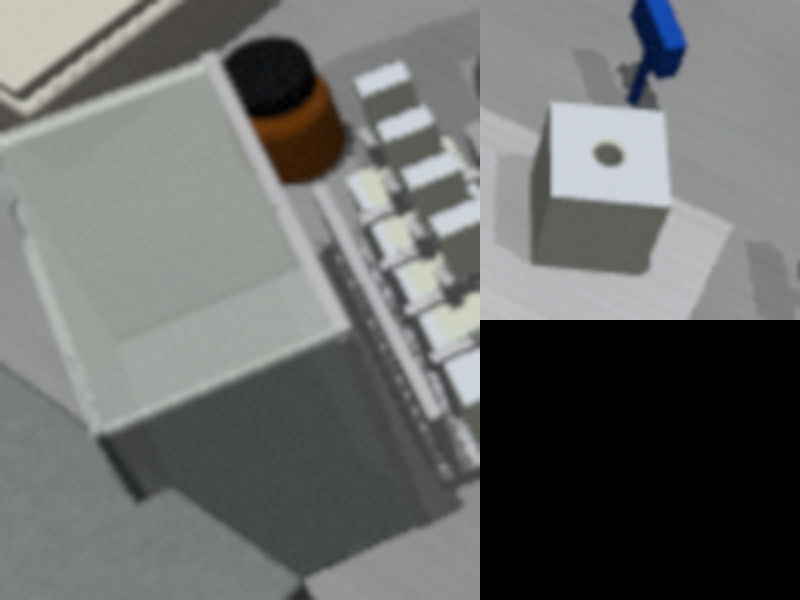

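```bash
python3 - <<'E'
from h import *
T=load('top');S=load('scene'); print(atz(S,440.3,267.8,95)); stand(T,R=62);stand(S,R=62)
C=cloud(T)
# tabs: z 168..192, and slide head
q=C[(C[...,2]>168)&(C[...,2]<186)&(C[...,0]>500)&(C[...,0]<660)&(C[...,1]<-120)&(C[...,1]>-360)]
print(len(q))
for n,s in(('T',T),('S',S)):
    C=cloud(s); P=C.reshape(-1,3); P=P[(P[:,2]>170)&(P[:,2]<190)]
    c,sn=np.cos(np.radians(MY)),np.sin(np.radians(MY)); d=P[:,:2]-MAG; M=np.c_[d@[c,sn],d@[-sn,c],P[:,2]]
    M=M[(M[:,0]>-125)&(M[:,0]<-30)&(abs(M[:,1])<90)]
    for y in(-60,-20,20,60):
        k=M[abs(M[:,1]-y)<15]; 
        if len(k)>3: print(n,y,len(k),'x',np.percentile(k[:,0],[2,98]).round(1),'y',np.percentile(k[:,1],[2,98]).round(1),'z',np.median(k[:,2]).round(1))
E
```

```text
[379.58671589 251.76150893  95.        ]
stand 772 [array([380.8, 249.6]), array([81.2, 81.1]), np.float64(27.8)]
stand 1120 [array([379.1, 249.4]), array([85. , 80.9]), np.float64(28.4)]
70
T 60 68 x [-91.4 -62.6] y [52.9 68. ] z 179.8
S -60 107 x [-91.7 -62.9] y [-68.  -50.6] z 178.9
S -20 112 x [-90.5 -61.7] y [-28.  -10.4] z 179.4
S 20 118 x [-90.9 -62.1] y [12.2 29.3] z 179.1
S 60 123 x [-91.7 -63.1] y [52.3 69.1] z 179.0
```

apply_moves(
  steps=[
    [-1,0,0,0,0,0,1],
    [-1,0,0,0,0,0,1],
    [-1,0,0,0,0,0,1],
    [-1,0,0,0,0,0,0.96],
    [-1,18,-30,0,0,0,0],
    [-1,18,-30,0,0,0,0],
    [-1,18,-30,0,0,0,0],
    [-1,18,-30,0,0,0,0],
  ],
)

```text
time: 14.85
tool_pos: [456.6, -62.7, 295.5]
tcp_rot: [-179.8, 0.1, 45.0]
ft_force: [1.3, 0.5, -1.3]
finger_gap: 17.1
grip_force: 60.0
```

apply_moves(
  steps=[
    [-1,18,-30,0,0,0,0],
    [-1,18,-30,0,0,0,0],
    [-1,18,-30,0,0,0,0],
    [-1,18,-30,0,0,0,0],
    [-1,18,-30,0,0,0,0],
    [-1,18,-30,0,0,0,0],
    [-1,18,-30,0,0,0,0],
    [-1,18,-30,0,0,0,0],
  ],
)

```text
time: 15.65
tool_pos: [388.7, 208.5, 295.7]
tcp_rot: [-179.9, 0.2, 45.0]
ft_force: [0.4, 0.4, -0.3]
finger_gap: 17.4
grip_force: 60.0
```

apply_moves(
  steps=[
    [-1,15,-25,20,0,0,0],
    [-1,8,-11,30,0,0,0],
    [-1,0,0,30,0,0,0],
    [-1,0,0,25,0,0,0],
    [-1,0,0,10,0,0,0],
    [-1,0,0,0,0,0,0],
    [-1,0,0,0,0,0,0],
    [-1,0,0,0,0,0,0],
  ],
)

```text
time: 16.45
tool_pos: [381.9, 249.5, 184.5]
tcp_rot: [180.0, -0.1, 45.0]
ft_force: [0.7, -0.3, -1.6]
finger_gap: 17.1
grip_force: 60.1
```

```bash
python3 - <<'E'
from h import *
plan((381.2,250,103.3,45))
S=snap('scene'); stand(S,R=62)
E
```

```text
now [381.9 249.5 184.5] [ 1.7996e+02 -1.3000e-01  4.4980e+01] F [ 0.7 -0.3 -1.6] gap 17.1 grip 60.1 t 16.4 j [ 27. -14. 111.   0.  83.  72.]
turn units -0.0 shift [-0.1 -0.8 81.2]
stand 19 [array([382. , 249.4]), array([6.2, 9.5]), np.float64(14.5)]
stand 1042 [array([379.8, 249.9]), array([82.9, 81. ]), np.float64(27.9)]
```

apply_moves(
  steps=[
    [-1,0,-0.8,8,0,0,0],
    [-1,0,0,10,0,0,0],
    [-1,0,0,12,0,0,0],
    [-1,0,0,15,0,0,0],
    [-1,0,0,15,0,0,0],
    [-1,0,0,12,0,0,0],
    [-1,0,0,7,0,0,0],
    [-1,0,0,2,0,0,0],
  ],
)

```text
time: 17.3
tool_pos: [380.7, 249.9, 102.3]
tcp_rot: [180.0, -0.0, 45.0]
ft_force: [-7.1, -3.5, 23.3]
finger_gap: 17.0
grip_force: 63.7
```

apply_moves(
  steps=[
    [-1,0,0,0,0,0,0],
    [-1,0,0,0,0,0,0],
    [-1,0,0,0,0,0,0],
    [1,0,0,0,0,0,0],
    [1,0,0,0,0,0,0],
    [1,0,0,0,0,0,0],
    [1,0,0,0,0,0,0],
    [1,0,0,0,0,0,0],
  ],
)

```text
time: 18.1
tool_pos: [380.4, 249.8, 101.9]
tcp_rot: [-180.0, 0.0, 45.0]
ft_force: [0.1, 0.1, -0.0]
finger_gap: 85.3
grip_force: 0.0
```

```bash
python3 - <<'E'
from h import *
c=mag(-77,60,0)
plan((381.2,250,300,45),(*mag(-77,60,0)[:2],300,64.8),(*mag(-77,60,0)[:2],146,64.8))
S=snap('scene'); stand(S,R=62); print(mag(-77,60,0))
E
```

```text
now [380.4 249.8 101.9] [-1.8e+02  1.0e-02  4.5e+01] F [ 0.1  0.1 -0. ] gap 85.3 grip 0.0 t 18.1 j [ 27. -10. 116.   0.  74.  72.]
turn units -0.0 shift [   0.8    0.4 -198.1]
turn units -3.96 shift [-299.9  396.9    0. ]
turn units -0.0 shift [  0.  -0. 154.]
stand 271 [array([380.9, 248.8]), array([ 62.9, 102.4]), np.float64(70.1)]
stand 710 [array([379.7, 249.4]), array([83.2, 80.2]), np.float64(27.9)]
[np.float64(612.6750744540208), np.float64(-190.3253714015282), 0]
```

apply_moves(
  steps=[
    [1,0,0,-15,0,0,0],
    [1,0,0,-27,0,0,0],
    [1,0,0,-27,0,0,0],
    [1,0,0,-27,0,0,0],
    [1,0,0,-27,0,0,0],
    [1,0,0,-27,0,0,0],
    [1,0,0,-27,0,0,0],
    [1,0,0,-21,0,0,0],
  ],
)

```text
time: 18.95
tool_pos: [380.7, 249.9, 301.9]
tcp_rot: [180.0, -0.1, 45.0]
ft_force: [0.0, 0.7, 0.0]
finger_gap: 85.2
grip_force: 0.0
```

apply_moves(
  steps=[
    [1,0,0,0,0,0,-1],
    [1,0,0,0,0,0,-1],
    [1,0,0,0,0,0,-1],
    [1,0,0,0,0,0,-0.96],
    [1,-20,27,0,0,0,0],
    [1,-20,27,0,0,0,0],
    [1,-20,27,0,0,0,0],
    [1,-20,27,0,0,0,0],
  ],
)

```text
time: 19.75
tool_pos: [444.5, 130.3, 300.0]
tcp_rot: [180.0, -0.0, 64.8]
ft_force: [0.3, 0.2, 0.9]
finger_gap: 85.5
grip_force: 0.0
```

apply_moves(
  steps=[
    [1,-20,27,0,0,0,0],
    [1,-20,27,0,0,0,0],
    [1,-20,27,0,0,0,0],
    [1,-20,27,0,0,0,0],
    [1,-20,27,0,0,0,0],
    [1,-20,27,0,0,0,0],
    [1,-20,27,0,0,0,0],
    [1,-20,27,0,0,0,0],
  ],
)

```text
time: 20.55
tool_pos: [571.9, -106.7, 299.9]
tcp_rot: [-180.0, -0.0, 64.8]
ft_force: [0.7, 0.0, -0.1]
finger_gap: 85.2
grip_force: 0.0
```

apply_moves(
  steps=[
    [1,-20,27,0,0,0,0],
    [1,-20,27,0,0,0,0],
    [1,-20,19,0,0,0,0],
    [1,0,0,20,0,0,0],
    [1,0,0,30,0,0,0],
    [1,0,0,0,0,0,0],
    [1,0,0,0,0,0,0],
    [1,0,0,0,0,0,0],
  ],
)

```text
time: 21.35
tool_pos: [612.5, -190.8, 252.0]
tcp_rot: [179.9, -0.0, 64.8]
ft_force: [-0.7, -0.7, -0.3]
finger_gap: 85.4
grip_force: 0.0
```

```bash
python3 - <<'E'
from h import *
S=snap('scene'); stand(S,R=62)
plan((*mag(-77,60,0)[:2],146,64.8),(*mag(-77,60,0)[:2],315,64.8),(*rail(-60,-25,315),86.3),(*rail(-60,-25,199),86.3),(*rail(0,-25,199),86.3))
E
```

```text
stand 235 [array([380.3, 249.9]), array([65.8, 18.6]), np.float64(44.2)]
stand 837 [array([379. , 249.4]), array([83.6, 80.9]), np.float64(27.9)]
now [ 612.7 -190.8  252.3] [ 1.7983e+02 -1.0000e-02  6.4820e+01] F [ 0.5 -0.6  0.4] gap 85.3 grip 0.0 t 21.4 j [-22.  13.  77.   0.  90.   3.]
turn units 0.0 shift [  0.4  -0.2 106.3]
turn units -0.0 shift [   0.    0. -169.]
turn units -4.3 shift [ 302.5 -114.9   -0. ]
turn units -0.0 shift [  0.  -0. 116.]
turn units -0.0 shift [-0. 60.  0.]
```

apply_moves(
  steps=[
    [1,0,0,20,0,0,0],
    [1,0,0,25,0,0,0],
    [1,0,0,25,0,0,0],
    [1,0,0,20,0,0,0],
    [1,0,0,12,0,0,0],
    [1,0,0,4,0,0,0],
    [1,0,0,0,0,0,0],
    [1,0,0,0,0,0,0],
  ],
)

```text
time: 22.2
tool_pos: [612.8, -191.0, 145.7]
tcp_rot: [179.9, -0.0, 64.8]
ft_force: [0.2, -0.4, 0.1]
finger_gap: 85.6
grip_force: 0.0
```

apply_moves(
  steps=[
    [-1,0,0,0,0,0,0],
    [-1,0,0,0,0,0,0],
    [-1,0,0,0,0,0,0],
    [-1,0,0,0,0,0,0],
    [-1,0,0,0,0,0,0],
    [-1,0,0,0,0,0,0],
    [-1,0,0,-5,0,0,0],
    [-1,0,0,-5,0,0,0],
  ],
)

```text
time: 23.0
tool_pos: [611.4, -190.5, 153.7]
tcp_rot: [-179.9, 0.0, 64.8]
ft_force: [-0.0, 0.1, -0.9]
finger_gap: 29.1
grip_force: 59.2
```

```bash
python3 - <<'E'
from h import *
plan((*mag(-77,60,0)[:2],146,64.8))
E
```

```text
now [ 611.4 -190.5  153.7] [-179.92    0.     64.79] F [-0.   0.1 -0.9] gap 29.1 grip 59.2 t 23.0 j [-22.  16.  83.   0.  80.   3.]
turn units -0.0 shift [0.7 1.  7.7]
```

apply_moves(
  steps=[
    [-1,0,0,-15,0,0,0],
    [-1,0,0,-25,0,0,0],
    [-1,0,0,-25,0,0,0],
    [-1,0,0,-25,0,0,0],
    [-1,0,0,-25,0,0,0],
    [-1,0,0,-25,0,0,0],
    [-1,0,0,-15,0,0,0],
    [-1,0,0,-5,0,0,0],
  ],
)

```text
time: 23.8
tool_pos: [612.7, -191.0, 317.3]
tcp_rot: [179.8, -0.0, 64.8]
ft_force: [-0.6, -0.2, -1.3]
finger_gap: 29.4
grip_force: 59.4
```

apply_moves(
  steps=[
    [-1,0,0,0,0,0,-1],
    [-1,0,0,0,0,0,-1],
    [-1,0,0,0,0,0,-1],
    [-1,0,0,0,0,0,-1],
    [-1,15,-6,0,0,0,-0.3],
    [-1,25,-9.5,0,0,0,0],
    [-1,27,-10,0,0,0,0],
    [-1,27,-10,0,0,0,0],
  ],
)

```text
time: 24.6
tool_pos: [581.9, -92.7, 313.0]
tcp_rot: [-179.9, -0.0, 86.2]
ft_force: [0.3, 0.7, -0.8]
finger_gap: 29.3
grip_force: 59.5
```

apply_moves(
  steps=[
    [-1,27,-10,0,0,0,0],
    [-1,27,-10,0,0,0,0],
    [-1,27,-10,0,0,0,0],
    [-1,27,-10,0,0,0,0],
    [-1,27,-10,0,0,0,0],
    [-1,27,-10,0,0,0,0],
    [-1,27,-10,0,0,0,0],
    [-1,15,-9,0,0,0,0],
  ],
)

```text
time: 25.4
tool_pos: [515.8, 116.7, 313.2]
tcp_rot: [-179.9, -0.0, 86.3]
ft_force: [0.5, -0.2, -1.3]
finger_gap: 29.1
grip_force: 59.4
```

apply_moves(
  steps=[
    [-1,5,0,10,0,0,0],
    [-1,0,0,25,0,0,0],
    [-1,0,0,25,0,0,0],
    [-1,0,0,25,0,0,0],
    [-1,0,0,15,0,0,0],
    [-1,0,0,5,0,0,0],
    [-1,0,0,0,0,0,0],
    [-1,0,0,0,0,0,0],
  ],
)

```text
time: 26.2
tool_pos: [518.3, 119.2, 210.2]
tcp_rot: [179.9, -0.0, 86.3]
ft_force: [0.8, -0.7, -1.1]
finger_gap: 29.1
grip_force: 59.3
```

```bash
python3 - <<'E'
from h import *
plan((*rail(-60,-25,199),86.3),(*rail(0,-25,199),86.3))
S=snap('scene'); stand(S,R=62)
cv2.imwrite('pics/c6.png',np.clip(cv2.resize(S['color'][150:350,240:440],(600,600),interpolation=cv2.INTER_CUBIC)*1.3,0,255).astype(np.uint8))
E
```

```text
now [518.3 119.2 210.2] [ 1.799e+02 -2.000e-02  8.628e+01] F [ 0.8 -0.7 -1.1] gap 29.1 grip 59.3 t 26.2 j [ 7. -3. 98. -0. 85. 11.]
turn units -0.0 shift [-0.3 -0.7 11.2]
turn units -0.0 shift [-0. 60.  0.]
stand 231 [array([379.3, 249.6]), array([64.5, 18.2]), np.float64(45.5)]
stand 842 [array([380.7, 250. ]), array([83.6, 80.7]), np.float64(27.5)]
```

View pics/c6.png

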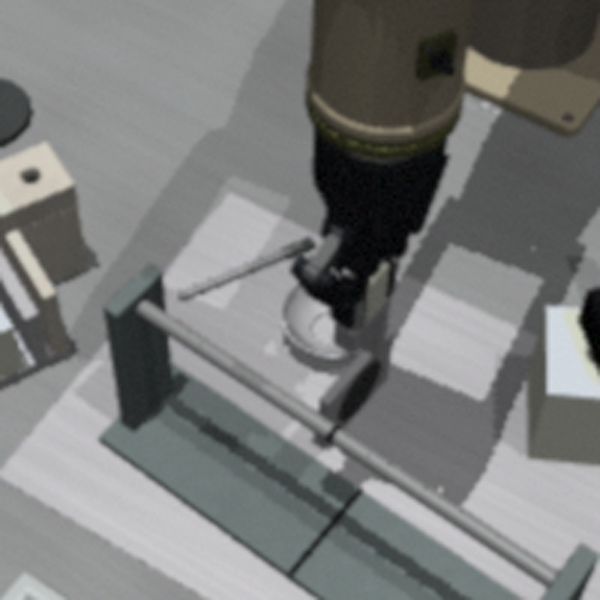

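apply_moves(
  steps=[
    [-1,0,0,8,0,0,0],
    [-1,0,0,3,0,0,0],
    [-1,0,10,0,0,0,0],
    [-1,0,15,0,0,0,0],
    [-1,0,15,0,0,0,0],
    [-1,0,13,0,0,0,0],
    [-1,0,6,0,0,0,0],
    [-1,0,0,0,0,0,0],
  ],
)

```text
time: 27.05
tool_pos: [577.2, 115.2, 197.8]
tcp_rot: [-180.0, 0.0, 86.3]
ft_force: [-0.6, -0.7, -1.1]
finger_gap: 29.2
grip_force: 59.6
```

apply_moves(
  steps=[
    [-1,0,0,8,0,0,0],
    [-1,0,0,8,0,0,0],
    [-1,0,0,6,0,0,0],
    [-1,0,0,4,0,0,0],
    [-1,0,0,2,0,0,0],
    [-1,0,0,0,0,0,0],
    [-1,0,0,0,0,0,0],
    [-1,0,0,0,0,0,0],
  ],
)

```text
time: 27.85
tool_pos: [576.7, 115.4, 170.5]
tcp_rot: [180.0, -0.0, 86.3]
ft_force: [-0.2, -0.7, -1.3]
finger_gap: 29.1
grip_force: 59.7
```

```bash
python3 - <<'E'
from h import *
plan((*rail(0,-25,170),86.3))
E
```

```text
now [576.7 115.4 170.5] [ 1.7996e+02 -1.0000e-02  8.6300e+01] F [-0.2 -0.7 -1.3] gap 29.1 grip 59.7 t 27.9 j [ 6.  8. 91.  0. 81. 10.]
turn units -0.0 shift [-0.3  0.7  0.5]
```

apply_moves(
  steps=[
    [-1,0,0,1,0,0,0],
    [-1,0,0,1,0,0,0],
    [-1,0,0,0,0,0,0],
    [1,0,0,0,0,0,0],
    [1,0,0,0,0,0,0],
    [1,0,0,0,0,0,0],
    [1,0,0,0,0,0,0],
    [1,0,0,0,0,0,0],
  ],
)

```text
time: 28.65
tool_pos: [576.5, 115.4, 168.0]
tcp_rot: [180.0, 0.0, 86.3]
ft_force: [-0.2, 0.4, 0.4]
finger_gap: 86.1
grip_force: 0.0
```

apply_moves(
  steps=[
    [1,0,0,-10,0,0,0],
    [1,0,0,-20,0,0,0],
    [1,0,0,-25,0,0,0],
    [1,0,0,-25,0,0,0],
    [1,0,0,-10,0,0,0],
    [1,0,0,0,0,0,0],
    [1,0,0,0,0,0,0],
    [1,0,0,0,0,0,0],
  ],
)

```text
time: 29.45
tool_pos: [575.7, 115.3, 256.1]
tcp_rot: [-179.8, 0.0, 86.3]
ft_force: [0.1, -0.1, -0.5]
finger_gap: 85.3
grip_force: 0.0
```

```bash
cat >> h.py <<'E'
def tabs(s,zlo=195,zhi=211):
    """hung tabs in rail frame"""
    P=cloud(s).reshape(-1,3); P=P[(P[:,2]>zlo)&(P[:,2]<zhi)]
    c,sn=np.cos(np.radians(RY)),np.sin(np.radians(RY)); d=P[:,:2]-RAIL; M=np.c_[d@[c,sn],d@[-sn,c],P[:,2]]
    M=M[(abs(M[:,0])<40)&(abs(M[:,1])<172)]
    if len(M)==0: return
    M=M[np.argsort(M[:,1])]; g=np.split(M,np.where(np.diff(M[:,1])>5)[0]+1)
    for k in g:
        if len(k)>8: print('tab n',len(k),'x',np.percentile(k[:,0],[2,98]).round(1),'y',np.percentile(k[:,1],[2,98]).round(1),'z',np.median(k[:,2]).round(1))
E
python3 - <<'E'
from h import *
S=snap('scene');stand(S,R=62);tabs(S)
C=cloud(S); print(px(S,349,294))
a=mag(-77,20,0)[:2]
plan((*a,260,64.8),(*a,146,64.8))
E
```

```text
stand 237 [array([379.4, 249.1]), array([65.6, 18.8]), np.float64(45.2)]
stand 844 [array([380.1, 249.9]), array([83.1, 80.8]), np.float64(27.9)]
tab n 140 x [-18.3  11.5] y [-31.3 -15.7] z 203.7
[583.11856335 138.26757716 155.4474968 ]
now [575.7 115.3 256.1] [-1.7984e+02  3.0000e-02  8.6290e+01] F [ 0.  -0.7  0.5] gap 85.2 grip 0.0 t 29.5 j [ 6.  5. 85.  0. 90. 10.]
turn units 4.3 shift [-300.7  163.6   -3.9]
turn units -0.0 shift [  0.  -0. 114.]
```

apply_moves(
  steps=[
    [1,0,0,0,0,0,1],
    [1,0,0,0,0,0,1],
    [1,0,0,0,0,0,1],
    [1,0,0,0,0,0,1],
    [1,-13,7,0,0,0,0.3],
    [1,-25,13.6,0,0,0,0],
    [1,-27,14.7,0,0,0,0],
    [1,-27,14.7,0,0,0,0],
  ],
)

```text
time: 30.3
tool_pos: [582.5, 9.1, 257.2]
tcp_rot: [-179.9, 0.0, 64.9]
ft_force: [0.4, -0.0, -0.0]
finger_gap: 85.4
grip_force: 0.0
```

apply_moves(
  steps=[
    [1,-27,14.7,0,0,0,0],
    [1,-27,14.7,0,0,0,0],
    [1,-27,14.7,0,0,0,0],
    [1,-27,14.7,0,0,0,0],
    [1,-27,14.7,0,0,0,0],
    [1,-27,14.7,0,0,0,0],
    [1,-27,14.7,0,0,0,0],
    [1,-16,8.7,0,0,0,0],
  ],
)

```text
time: 31.1
tool_pos: [595.6, -225.1, 257.0]
tcp_rot: [-179.9, 0.0, 64.7]
ft_force: [-1.0, 0.1, 0.1]
finger_gap: 85.4
grip_force: 0.0
```

apply_moves(
  steps=[
    [1,-3.7,2,0,0,0,0],
    [1,0,0,10,0,0,0],
    [1,0,0,20,0,0,0],
    [1,0,0,15,0,0,0],
    [1,0,0,5,0,0,0],
    [1,0,0,0,0,0,0],
    [1,0,0,0,0,0,0],
    [1,0,0,0,0,0,0],
  ],
)

```text
time: 31.9
tool_pos: [597.4, -226.4, 209.2]
tcp_rot: [179.9, -0.0, 64.8]
ft_force: [0.3, 0.2, 1.1]
finger_gap: 84.9
grip_force: 0.0
```

```bash
python3 - <<'E'
from h import *
a=mag(-77,20,0)[:2]
plan((*a,146,64.8),(*a,315,64.8),(*rail(-60,-60,315),86.3))
E
```

```text
now [ 597.4 -226.4  209.2] [179.9   -0.    64.81] F [0.3 0.2 1.1] gap 84.9 grip 0.0 t 31.9 j [-25.  14.  80.   0.  86.  -0.]
turn units 0.0 shift [-0.9 -1.6 63.2]
turn units -0.0 shift [   0.    0. -169.]
turn units -4.3 shift [ 304.7 -100.3   -0. ]
```

apply_moves(
  steps=[
    [1,-0.9,-1.6,15,0,0,0],
    [1,0,0,20,0,0,0],
    [1,0,0,15,0,0,0],
    [1,0,0,10,0,0,0],
    [1,0,0,3,0,0,0],
    [1,0,0,0,0,0,0],
    [-1,0,0,0,0,0,0],
    [-1,0,0,0,0,0,0],
  ],
)

```text
time: 32.7
tool_pos: [595.6, -226.8, 146.2]
tcp_rot: [179.9, 0.0, 64.8]
ft_force: [0.3, 0.3, -0.4]
finger_gap: 59.0
grip_force: 0.0
```

apply_moves(
  steps=[
    [-1,0,0,0,0,0,0],
    [-1,0,0,0,0,0,0],
    [-1,0,0,0,0,0,0],
    [-1,0,0,0,0,0,0],
    [-1,0,0,0,0,0,0],
    [-1,0,0,0,0,0,0],
    [-1,0,0,-5,0,0,0],
    [-1,0,0,-5,0,0,0],
  ],
)

```text
time: 33.5
tool_pos: [594.4, -226.2, 154.4]
tcp_rot: [-179.9, -0.0, 64.8]
ft_force: [-0.0, -0.6, -1.2]
finger_gap: 29.2
grip_force: 61.1
```

apply_moves(
  steps=[
    [-1,0,0,-15,0,0,0],
    [-1,0,0,-25,0,0,0],
    [-1,0,0,-25,0,0,0],
    [-1,0,0,-25,0,0,0],
    [-1,0,0,-25,0,0,0],
    [-1,0,0,-25,0,0,0],
    [-1,0,0,-15,0,0,0],
    [-1,0,0,-5,0,0,0],
  ],
)

```text
time: 34.3
tool_pos: [595.7, -226.8, 318.1]
tcp_rot: [179.8, 0.0, 64.8]
ft_force: [-0.3, -0.3, -0.4]
finger_gap: 29.3
grip_force: 61.3
```

apply_moves(
  steps=[
    [-1,0,0,0,0,0,-1],
    [-1,0,0,0,0,0,-1],
    [-1,0,0,0,0,0,-1],
    [-1,0,0,0,0,0,-1],
    [-1,15,-5,0,0,0,-0.3],
    [-1,25,-8,0,0,0,0],
    [-1,27,-9,0,0,0,0],
    [-1,27,-9,0,0,0,0],
  ],
)

```text
time: 35.1
tool_pos: [569.6, -128.8, 314.0]
tcp_rot: [-179.9, -0.0, 86.2]
ft_force: [-0.3, 0.5, -1.2]
finger_gap: 29.2
grip_force: 61.3
```

apply_moves(
  steps=[
    [-1,27,-9,0,0,0,0],
    [-1,27,-9,0,0,0,0],
    [-1,27,-9,0,0,0,0],
    [-1,27,-9,0,0,0,0],
    [-1,27,-9,0,0,0,0],
    [-1,27,-9,0,0,0,0],
    [-1,27,-9,0,0,0,0],
    [-1,15,-5,0,0,0,0],
  ],
)

```text
time: 35.9
tool_pos: [514.5, 79.8, 314.4]
tcp_rot: [-179.9, -0.0, 86.3]
ft_force: [-0.0, -0.2, -1.3]
finger_gap: 29.3
grip_force: 61.3
```

apply_moves(
  steps=[
    [-1,6.7,-1.3,10,0,0,0],
    [-1,0,0,25,0,0,0],
    [-1,0,0,25,0,0,0],
    [-1,0,0,25,0,0,0],
    [-1,0,0,15,0,0,0],
    [-1,0,0,8,0,0,0],
    [-1,0,0,0,0,0,0],
    [-1,0,0,0,0,0,0],
  ],
)

```text
time: 36.7
tool_pos: [515.6, 84.0, 208.0]
tcp_rot: [179.9, -0.0, 86.3]
ft_force: [1.0, 0.0, -0.2]
finger_gap: 29.1
grip_force: 61.2
```

```bash
python3 - <<'E'
from h import *
plan((*rail(-60,-60,199),86.3),(*rail(2,-60,199),86.3))
S=snap('scene');stand(S,R=62);tabs(S)
E
```

```text
now [515.6  84.  208. ] [ 1.7992e+02 -1.0000e-02  8.6280e+01] F [ 1.   0.  -0.2] gap 29.1 grip 61.2 t 36.7 j [ 4. -4. 99. -0. 85.  7.]
turn units -0.0 shift [-0.  -0.4  9. ]
turn units -0.0 shift [-0. 62.  0.]
stand 234 [array([379.3, 249.1]), array([66.1, 18.9]), np.float64(45.4)]
stand 838 [array([380. , 249.7]), array([83. , 80.4]), np.float64(27.8)]
tab n 141 x [-17.8  11. ] y [-31.7 -15.7] z 203.6
```

Hanging the second: down 9, in 62, down 31, release, rise.

apply_moves(
  steps=[
    [-1,0,0,7,0,0,0],
    [-1,0,0,2,0,0,0],
    [-1,0,10,0,0,0,0],
    [-1,0,16,0,0,0,0],
    [-1,0,16,0,0,0,0],
    [-1,0,13,0,0,0,0],
    [-1,0,7,0,0,0,0],
    [-1,0,0,0,0,0,0],
  ],
)

```text
time: 37.55
tool_pos: [577.7, 80.0, 197.8]
tcp_rot: [-180.0, 0.0, 86.3]
ft_force: [-1.2, 0.5, -1.2]
finger_gap: 29.5
grip_force: 61.4
```

apply_moves(
  steps=[
    [-1,0,0,8,0,0,0],
    [-1,0,0,8,0,0,0],
    [-1,0,0,6,0,0,0],
    [-1,0,0,4,0,0,0],
    [-1,0,0,3,0,0,0],
    [-1,0,0,1,0,0,0],
    [-1,0,0,0,0,0,0],
    [-1,0,0,0,0,0,0],
  ],
)

```text
time: 38.35
tool_pos: [576.7, 80.2, 169.1]
tcp_rot: [180.0, -0.0, 86.3]
ft_force: [-5.5, 0.4, 7.1]
finger_gap: 28.9
grip_force: 62.2
```

apply_moves(
  steps=[
    [-1,0,0,0.5,0,0,0],
    [-1,0,0,0,0,0,0],
    [-1,0,0,0,0,0,0],
    [1,0,0,0,0,0,0],
    [1,0,0,0,0,0,0],
    [1,0,0,0,0,0,0],
    [1,0,0,0,0,0,0],
    [1,0,0,0,0,0,0],
  ],
)

```text
time: 39.15
tool_pos: [576.8, 80.1, 167.3]
tcp_rot: [-180.0, 0.0, 86.3]
ft_force: [-0.3, 1.1, 0.4]
finger_gap: 85.2
grip_force: 0.0
```

apply_moves(
  steps=[
    [1,0,0,-10,0,0,0],
    [1,0,0,-20,0,0,0],
    [1,0,0,-25,0,0,0],
    [1,0,0,-25,0,0,0],
    [1,0,0,-10,0,0,0],
    [1,0,0,0,0,0,0],
    [1,0,0,0,0,0,0],
    [1,0,0,0,0,0,0],
  ],
)

```text
time: 39.95
tool_pos: [576.0, 80.1, 255.6]
tcp_rot: [-179.8, 0.0, 86.3]
ft_force: [0.4, 0.5, 0.5]
finger_gap: 85.0
grip_force: 0.0
```

```bash
python3 - <<'E'
from h import *
S=snap('scene');stand(S,R=62);tabs(S)
a=mag(-77,-20,0)[:2]
plan((*a,256,64.8),(*a,146,64.8),(*a,315,64.8),(*rail(-60,-95,315),86.3))
E
```

```text
stand 234 [array([369. , 245.8]), array([65.2, 19.2]), np.float64(46.7)]
stand 807 [array([368.5, 245.5]), array([82.3, 80.5]), np.float64(28.2)]
tab n 135 x [-13.4  15.6] y [-67.3 -51.3] z 204.0
tab n 141 x [-17.8  11.3] y [-31.  -15.4] z 203.9
now [576.   80.1 255.6] [-1.7984e+02  2.0000e-02  8.6290e+01] F [-0.5  0.7 -0. ] gap 85.3 grip 0.0 t 40.0 j [ 3.  4. 86.  0. 90.  7.]
turn units 4.3 shift [-309.1  148.3   -0.4]
turn units -0.0 shift [  0.  -0. 110.]
turn units -0.0 shift [   0.    0. -169.]
turn units -4.3 shift [306.9 -85.6  -0. ]
```

apply_moves(
  steps=[
    [1,0,0,0,0,0,1],
    [1,0,0,0,0,0,1],
    [1,0,0,0,0,0,1],
    [1,0,0,0,0,0,1],
    [1,-13,6,0,0,0,0.3],
    [1,-25,12,0,0,0,0],
    [1,-28,13.5,0,0,0,0],
    [1,-28,13.5,0,0,0,0],
  ],
)

```text
time: 40.8
tool_pos: [577.4, -25.9, 256.7]
tcp_rot: [-179.9, 0.0, 64.9]
ft_force: [-0.2, 0.3, -0.9]
finger_gap: 85.2
grip_force: 0.0
```

apply_moves(
  steps=[
    [1,-28,13.5,0,0,0,0],
    [1,-28,13.5,0,0,0,0],
    [1,-28,13.5,0,0,0,0],
    [1,-28,13.5,0,0,0,0],
    [1,-28,13.5,0,0,0,0],
    [1,-28,13.5,0,0,0,0],
    [1,-28,13.5,0,0,0,0],
    [1,-16,7.5,0,0,0,0],
  ],
)

```text
time: 41.6
tool_pos: [578.8, -262.4, 256.5]
tcp_rot: [-179.9, 0.0, 64.8]
ft_force: [0.5, 0.5, 0.0]
finger_gap: 85.5
grip_force: 0.0
```

apply_moves(
  steps=[
    [1,-4,1,0,0,0,0],
    [1,0,0,10,0,0,0],
    [1,0,0,20,0,0,0],
    [1,0,0,15,0,0,0],
    [1,0,0,5,0,0,0],
    [1,0,0,0,0,0,0],
    [1,0,0,0,0,0,0],
    [1,0,0,0,0,0,0],
  ],
)

```text
time: 42.4
tool_pos: [579.7, -263.4, 208.7]
tcp_rot: [179.9, 0.0, 64.8]
ft_force: [-0.3, 0.3, 0.4]
finger_gap: 85.5
grip_force: 0.0
```

```bash
python3 - <<'E'
from h import *
a=mag(-77,-20,0)[:2]
plan((*a,146,64.8),(*a,315,64.8),(*rail(-60,-95,315),86.3))
E
```

```text
now [ 579.7 -263.4  208.7] [1.799e+02 1.000e-02 6.481e+01] F [-0.3  0.3  0.4] gap 85.5 grip 0.0 t 42.4 j [-29.  14.  81.   0.  86.  -4.]
turn units 0.0 shift [ 0.2 -1.3 62.7]
turn units -0.0 shift [   0.    0. -169.]
turn units -4.3 shift [306.9 -85.6  -0. ]
```

apply_moves(
  steps=[
    [1,0.2,-1.3,15,0,0,0],
    [1,0,0,20,0,0,0],
    [1,0,0,15,0,0,0],
    [1,0,0,10,0,0,0],
    [1,0,0,2.5,0,0,0],
    [1,0,0,0,0,0,0],
    [-1,0,0,0,0,0,0],
    [-1,0,0,0,0,0,0],
  ],
)

```text
time: 43.2
tool_pos: [578.7, -263.0, 146.2]
tcp_rot: [179.9, 0.0, 64.8]
ft_force: [0.6, -1.2, 0.6]
finger_gap: 58.7
grip_force: 0.0
```

apply_moves(
  steps=[
    [-1,0,0,0,0,0,0],
    [-1,0,0,0,0,0,0],
    [-1,0,0,0,0,0,0],
    [-1,0,0,0,0,0,0],
    [-1,0,0,0,0,0,0],
    [-1,0,0,0,0,0,0],
    [-1,0,0,-5,0,0,0],
    [-1,0,0,-5,0,0,0],
  ],
)

```text
time: 44.0
tool_pos: [577.5, -262.3, 154.5]
tcp_rot: [-179.9, -0.0, 64.8]
ft_force: [0.4, 0.2, -1.8]
finger_gap: 29.4
grip_force: 61.4
```

apply_moves(
  steps=[
    [-1,0,0,-15,0,0,0],
    [-1,0,0,-25,0,0,0],
    [-1,0,0,-25,0,0,0],
    [-1,0,0,-25,0,0,0],
    [-1,0,0,-25,0,0,0],
    [-1,0,0,-25,0,0,0],
    [-1,0,0,-15,0,0,0],
    [-1,0,0,-5,0,0,0],
  ],
)

```text
time: 44.8
tool_pos: [578.8, -263.0, 318.1]
tcp_rot: [179.8, 0.0, 64.8]
ft_force: [-0.3, 0.3, -0.7]
finger_gap: 29.1
grip_force: 61.5
```

apply_moves(
  steps=[
    [-1,0,0,0,0,0,-1],
    [-1,0,0,0,0,0,-1],
    [-1,0,0,0,0,0,-1],
    [-1,0,0,0,0,0,-1],
    [-1,15,-4,0,0,0,-0.3],
    [-1,25,-7,0,0,0,0],
    [-1,27,-7.6,0,0,0,0],
    [-1,27,-7.6,0,0,0,0],
  ],
)

```text
time: 45.6
tool_pos: [557.5, -165.2, 314.0]
tcp_rot: [-179.9, -0.1, 86.2]
ft_force: [-0.5, -1.0, -0.2]
finger_gap: 29.2
grip_force: 61.5
```

apply_moves(
  steps=[
    [-1,27,-7.6,0,0,0,0],
    [-1,27,-7.6,0,0,0,0],
    [-1,27,-7.6,0,0,0,0],
    [-1,27,-7.6,0,0,0,0],
    [-1,27,-7.6,0,0,0,0],
    [-1,27,-7.6,0,0,0,0],
    [-1,27,-7.6,0,0,0,0],
    [-1,15,-4,0,0,0,0],
  ],
)

```text
time: 46.4
tool_pos: [513.3, 42.6, 314.4]
tcp_rot: [-179.9, -0.0, 86.3]
ft_force: [0.5, 0.2, -1.3]
finger_gap: 28.9
grip_force: 61.5
```

apply_moves(
  steps=[
    [-1,8.9,-2,10,0,0,0],
    [-1,0,0,25,0,0,0],
    [-1,0,0,25,0,0,0],
    [-1,0,0,25,0,0,0],
    [-1,0,0,15,0,0,0],
    [-1,0,0,8,0,0,0],
    [-1,0,0,0,0,0,0],
    [-1,0,0,0,0,0,0],
  ],
)

```text
time: 47.2
tool_pos: [513.6, 49.1, 208.0]
tcp_rot: [179.9, -0.0, 86.3]
ft_force: [-0.3, -0.3, -1.0]
finger_gap: 29.0
grip_force: 61.4
```

```bash
python3 - <<'E'
from h import *
plan((*rail(-60,-95,199),86.3),(*rail(1,-95,199),86.3))
S=snap('scene');stand(S,R=75);tabs(S)
E
```

```text
now [513.6  49.1 208. ] [179.93  -0.    86.28] F [-0.3 -0.3 -1. ] gap 29.0 grip 61.4 t 47.2 j [ -0.  -5. 100.  -0.  85.   3.]
turn units -0.0 shift [-0.  -0.6  9. ]
turn units -0.0 shift [ 0. 61.  0.]
stand 236 [array([368.3, 245.2]), array([66.1, 18.9]), np.float64(45.1)]
stand 815 [array([368.4, 245.5]), array([84.1, 80.5]), np.float64(28.4)]
tab n 15 x [-39.8 -38.3] y [-101.6  -88.6] z 199.8
tab n 139 x [-13.1  16.2] y [-67.2 -50.8] z 203.6
tab n 137 x [-17.8  11.1] y [-31.9 -15.8] z 203.5
```

apply_moves(
  steps=[
    [-1,0,0,7,0,0,0],
    [-1,0,0,2,0,0,0],
    [-1,0,10,0,0,0,0],
    [-1,0,15,0,0,0,0],
    [-1,0,15,0,0,0,0],
    [-1,0,13,0,0,0,0],
    [-1,0,7,0,0,0,0],
    [-1,0,0,0,0,0,0],
  ],
)

```text
time: 48.05
tool_pos: [573.7, 45.2, 197.8]
tcp_rot: [-180.0, 0.0, 86.3]
ft_force: [0.1, -0.1, -1.0]
finger_gap: 28.9
grip_force: 61.5
```

apply_moves(
  steps=[
    [-1,0,0,8,0,0,0],
    [-1,0,0,8,0,0,0],
    [-1,0,0,6,0,0,0],
    [-1,0,0,4,0,0,0],
    [-1,0,0,3,0,0,0],
    [-1,0,0,1,0,0,0],
    [-1,0,0,0,0,0,0],
    [-1,0,0,0,0,0,0],
  ],
)

```text
time: 48.85
tool_pos: [572.8, 45.4, 169.1]
tcp_rot: [180.0, 0.0, 86.3]
ft_force: [-4.6, 0.1, 5.9]
finger_gap: 29.0
grip_force: 62.3
```

apply_moves(
  steps=[
    [-1,0,0,0.5,0,0,0],
    [-1,0,0,0,0,0,0],
    [-1,0,0,0,0,0,0],
    [1,0,0,0,0,0,0],
    [1,0,0,0,0,0,0],
    [1,0,0,0,0,0,0],
    [1,0,0,0,0,0,0],
    [1,0,0,0,0,0,0],
  ],
)

```text
time: 49.65
tool_pos: [572.9, 45.4, 167.3]
tcp_rot: [-180.0, -0.0, 86.3]
ft_force: [0.7, -1.1, -0.2]
finger_gap: 85.5
grip_force: 0.0
```

apply_moves(
  steps=[
    [1,0,0,-10,0,0,0],
    [1,0,0,-20,0,0,0],
    [1,0,0,-25,0,0,0],
    [1,0,0,-25,0,0,0],
    [1,0,0,-10,0,0,0],
    [1,0,0,0,0,0,0],
    [1,0,0,0,0,0,0],
    [1,0,0,0,0,0,0],
  ],
)

```text
time: 50.45
tool_pos: [572.1, 45.3, 255.6]
tcp_rot: [-179.8, 0.0, 86.3]
ft_force: [0.3, 0.1, 0.1]
finger_gap: 85.7
grip_force: 0.0
```

```bash
python3 - <<'E'
from h import *
S=snap('scene');stand(S,R=75);tabs(S)
a=mag(-77,-60,0)[:2]
plan((*a,256,64.8),(*a,146,64.8),(*a,315,64.8),(*rail(-60,-130,315),86.3))
E
```

```text
stand 232 [array([368.1, 244.7]), array([66.6, 20.2]), np.float64(45.2)]
stand 823 [array([368.5, 245.9]), array([83.1, 80.9]), np.float64(28.0)]
tab n 133 x [-15.7  13.5] y [-101.   -86.1] z 203.7
tab n 138 x [-13.6  15.8] y [-67.2 -51. ] z 203.8
tab n 140 x [-17.4  11.7] y [-31.3 -15.6] z 203.9
now [572.1  45.4 255.6] [-1.7984e+02  1.0000e-02  8.6300e+01] F [-0.5  0.  -0.8] gap 85.4 grip 0.0 t 50.5 j [-1.  3. 87.  0. 90.  3.]
turn units 4.3 shift [-316.   137.1   -0.4]
turn units -0.0 shift [  0.  -0. 110.]
turn units -0.0 shift [   0.    0. -169.]
turn units -4.3 shift [309.1 -70.9  -0. ]
```

apply_moves(
  steps=[
    [1,0,0,0,0,0,1],
    [1,0,0,0,0,0,1],
    [1,0,0,0,0,0,1],
    [1,0,0,0,0,0,1],
    [1,-13,5.6,0,0,0,0.3],
    [1,-25,10.8,0,0,0,0],
    [1,-28,12.2,0,0,0,0],
    [1,-28,12.2,0,0,0,0],
  ],
)

```text
time: 51.3
tool_pos: [569.6, -58.8, 256.7]
tcp_rot: [-179.9, 0.0, 64.9]
ft_force: [1.0, 0.2, -0.1]
finger_gap: 85.4
grip_force: 0.0
```

apply_moves(
  steps=[
    [1,-28,12.2,0,0,0,0],
    [1,-28,12.2,0,0,0,0],
    [1,-28,12.2,0,0,0,0],
    [1,-28,12.2,0,0,0,0],
    [1,-28,12.2,0,0,0,0],
    [1,-28,12.2,0,0,0,0],
    [1,-28,12.2,0,0,0,0],
    [1,-16,6.5,0,0,0,0],
  ],
)

```text
time: 52.1
tool_pos: [561.8, -291.0, 256.5]
tcp_rot: [-179.9, 0.0, 64.8]
ft_force: [0.1, 1.0, -0.0]
finger_gap: 85.4
grip_force: 0.0
```

apply_moves(
  steps=[
    [1,-9.5,3.2,0,0,0,0],
    [1,0,0,10,0,0,0],
    [1,0,0,20,0,0,0],
    [1,0,0,15,0,0,0],
    [1,0,0,5,0,0,0],
    [1,0,0,0,0,0,0],
    [1,0,0,0,0,0,0],
    [1,0,0,0,0,0,0],
  ],
)

```text
time: 52.9
tool_pos: [562.5, -298.1, 208.8]
tcp_rot: [179.9, 0.0, 64.8]
ft_force: [-0.5, -0.1, 1.0]
finger_gap: 85.3
grip_force: 0.0
```

```bash
python3 - <<'E'
from h import *
a=mag(-77,-60,0)[:2]
plan((*a,146,64.8),(*a,315,64.8),(*rail(-60,-130,315),86.3))
E
```

```text
now [ 562.5 -298.1  208.8] [1.7989e+02 1.0000e-02 6.4820e+01] F [-0.5 -0.1  1. ] gap 85.3 grip 0.0 t 52.9 j [-33.  14.  81.   0.  86.  -7.]
turn units 0.0 shift [-1.2 -0.5 62.8]
turn units -0.0 shift [   0.    0. -169.]
turn units -4.3 shift [309.1 -70.9  -0. ]
```

apply_moves(
  steps=[
    [1,-1.2,-0.5,15,0,0,0],
    [1,0,0,20,0,0,0],
    [1,0,0,15,0,0,0],
    [1,0,0,10,0,0,0],
    [1,0,0,2.5,0,0,0],
    [1,0,0,0,0,0,0],
    [-1,0,0,0,0,0,0],
    [-1,0,0,0,0,0,0],
  ],
)

```text
time: 53.7
tool_pos: [561.6, -299.3, 146.2]
tcp_rot: [179.9, 0.0, 64.8]
ft_force: [-0.2, -0.5, -0.5]
finger_gap: 59.2
grip_force: 0.0
```

apply_moves(
  steps=[
    [-1,0,0,0,0,0,0],
    [-1,0,0,0,0,0,0],
    [-1,0,0,0,0,0,0],
    [-1,0,0,0,0,0,0],
    [-1,0,0,0,0,0,0],
    [-1,0,0,0,0,0,0],
    [-1,0,0,-5,0,0,0],
    [-1,0,0,-5,0,0,0],
  ],
)

```text
time: 54.5
tool_pos: [560.3, -298.4, 154.4]
tcp_rot: [-179.9, -0.0, 64.8]
ft_force: [0.1, -0.5, -0.7]
finger_gap: 29.4
grip_force: 59.2
```

apply_moves(
  steps=[
    [-1,0,0,-15,0,0,0],
    [-1,0,0,-25,0,0,0],
    [-1,0,0,-25,0,0,0],
    [-1,0,0,-25,0,0,0],
    [-1,0,0,-25,0,0,0],
    [-1,0,0,-25,0,0,0],
    [-1,0,0,-15,0,0,0],
    [-1,0,0,-5,0,0,0],
  ],
)

```text
time: 55.3
tool_pos: [561.6, -299.3, 318.0]
tcp_rot: [179.8, 0.0, 64.8]
ft_force: [0.5, -0.7, -1.2]
finger_gap: 29.1
grip_force: 59.3
```

apply_moves(
  steps=[
    [-1,0,0,0,0,0,-1],
    [-1,0,0,0,0,0,-1],
    [-1,0,0,0,0,0,-1],
    [-1,0,0,0,0,0,-1],
    [-1,15,-4,0,0,0,-0.3],
    [-1,25,-6,0,0,0,0],
    [-1,27,-6.2,0,0,0,0],
    [-1,27,-6.2,0,0,0,0],
  ],
)

```text
time: 56.1
tool_pos: [544.2, -201.6, 314.0]
tcp_rot: [-179.9, -0.1, 86.2]
ft_force: [-0.6, 0.7, -0.6]
finger_gap: 29.0
grip_force: 59.4
```

apply_moves(
  steps=[
    [-1,27,-6.2,0,0,0,0],
    [-1,27,-6.2,0,0,0,0],
    [-1,27,-6.2,0,0,0,0],
    [-1,27,-6.2,0,0,0,0],
    [-1,27,-6.2,0,0,0,0],
    [-1,27,-6.2,0,0,0,0],
    [-1,27,-6.2,0,0,0,0],
    [-1,15,-3,0,0,0,0],
  ],
)

```text
time: 56.9
tool_pos: [510.8, 5.5, 314.4]
tcp_rot: [-179.9, -0.0, 86.3]
ft_force: [0.6, 0.2, -0.1]
finger_gap: 28.7
grip_force: 59.4
```

apply_moves(
  steps=[
    [-1,11,-2,10,0,0,0],
    [-1,0,0,25,0,0,0],
    [-1,0,0,25,0,0,0],
    [-1,0,0,25,0,0,0],
    [-1,0,0,15,0,0,0],
    [-1,0,0,8,0,0,0],
    [-1,0,0,0,0,0,0],
    [-1,0,0,0,0,0,0],
  ],
)

```text
time: 57.7
tool_pos: [511.2, 14.0, 208.0]
tcp_rot: [179.9, 0.0, 86.3]
ft_force: [0.3, 0.0, -0.8]
finger_gap: 29.1
grip_force: 59.3
```

```bash
python3 - <<'E'
from h import *
plan((*rail(-60,-130,199),86.3),(*rail(1,-130,199),86.3))
S=snap('scene');stand(S,R=75);tabs(S)
E
```

```text
now [511.2  14.  208. ] [179.93   0.    86.28] F [ 0.3  0.  -0.8] gap 29.1 grip 59.3 t 57.7 j [ -4.  -6. 101.  -0.  85.  -0.]
turn units -0.0 shift [ 0.1 -0.5  9. ]
turn units -0.0 shift [ 0. 61.  0.]
stand 232 [array([368.3, 245.4]), array([62.8, 18.7]), np.float64(46.9)]
stand 814 [array([367.7, 245.1]), array([84.7, 80.3]), np.float64(28.7)]
tab n 11 x [-39.9 -38.8] y [-135.5 -122.6] z 202.0
tab n 133 x [-16.3  13. ] y [-101.2  -86.2] z 203.5
tab n 138 x [-14.   15.9] y [-67.2 -50.9] z 203.7
tab n 146 x [-18.4  11.4] y [-31.4 -15.5] z 203.4
```

apply_moves(
  steps=[
    [-1,0,0,7,0,0,0],
    [-1,0,0,2,0,0,0],
    [-1,0,10,0,0,0,0],
    [-1,0,15,0,0,0,0],
    [-1,0,15,0,0,0,0],
    [-1,0,13,0,0,0,0],
    [-1,0,8,0,0,0,0],
    [-1,0,0,0,0,0,0],
  ],
)

```text
time: 58.55
tool_pos: [572.4, 10.1, 197.9]
tcp_rot: [180.0, -0.0, 86.3]
ft_force: [-0.8, 0.0, -0.7]
finger_gap: 29.3
grip_force: 59.6
```

apply_moves(
  steps=[
    [-1,0,0,8,0,0,0],
    [-1,0,0,8,0,0,0],
    [-1,0,0,6,0,0,0],
    [-1,0,0,4,0,0,0],
    [-1,0,0,3,0,0,0],
    [-1,0,0,1,0,0,0],
    [-1,0,0,0,0,0,0],
    [-1,0,0,0,0,0,0],
  ],
)

```text
time: 59.35
tool_pos: [571.4, 10.2, 169.3]
tcp_rot: [180.0, 0.0, 86.3]
ft_force: [-5.3, 0.6, 7.8]
finger_gap: 29.1
grip_force: 60.7
```

apply_moves(
  steps=[
    [-1,0,0,0.5,0,0,0],
    [-1,0,0,0,0,0,0],
    [-1,0,0,0,0,0,0],
    [1,0,0,0,0,0,0],
    [1,0,0,0,0,0,0],
    [1,0,0,0,0,0,0],
    [1,0,0,0,0,0,0],
    [1,0,0,0,0,0,0],
  ],
)

```text
time: 60.15
tool_pos: [571.5, 10.2, 167.3]
tcp_rot: [-180.0, -0.0, 86.3]
ft_force: [-0.5, -0.2, 0.0]
finger_gap: 85.5
grip_force: 0.0
```

apply_moves(
  steps=[
    [1,0,0,-10,0,0,0],
    [1,0,0,-20,0,0,0],
    [1,0,0,-25,0,0,0],
    [1,0,0,-10,0,0,0],
    [1,0,0,0,0,0,0],
    [1,0,0,0,0,0,0],
    [1,0,0,0,0,0,0],
    [1,0,0,0,0,0,0],
  ],
)

```text
time: 60.95
tool_pos: [570.8, 10.2, 231.0]
tcp_rot: [-179.9, -0.0, 86.3]
ft_force: [-1.4, 0.8, -0.9]
finger_gap: 85.2
grip_force: 0.0
```

```bash
python3 - <<'E'
from h import *
S=snap('scene');stand(S,R=75);tabs(S)
plan((*rail(-3,-23.5,234),86.3),(*rail(-3,-23.5,169.5),86.3))
cv2.imwrite('pics/c7.png',np.clip(cv2.resize(S['color'][150:350,240:440],(600,600),interpolation=cv2.INTER_CUBIC)*1.3,0,255).astype(np.uint8))
E
```

```text
stand 232 [array([368.2, 245.7]), array([65.8, 18.9]), np.float64(46.3)]
stand 817 [array([368.2, 245.4]), array([83.5, 80.9]), np.float64(28.4)]
tab n 132 x [-15.1  14.4] y [-137.3 -121. ] z 203.9
tab n 132 x [-16.3  12.8] y [-101.6  -86. ] z 203.7
tab n 142 x [-13.3  15.9] y [-67.1 -51. ] z 203.8
tab n 139 x [-17.5  11.8] y [-31.6 -15.7] z 203.5
now [570.9  10.2 231.2] [-179.88   -0.     86.29] F [-0.1 -0.3  0.7] gap 85.4 grip 0.0 t 61.0 j [-4.  3. 90.  0. 87. -0.]
turn units -0.0 shift [106.5  -3.3  -2.8]
turn units -0.0 shift [ 0.  -0.  64.5]
```

View pics/c7.png

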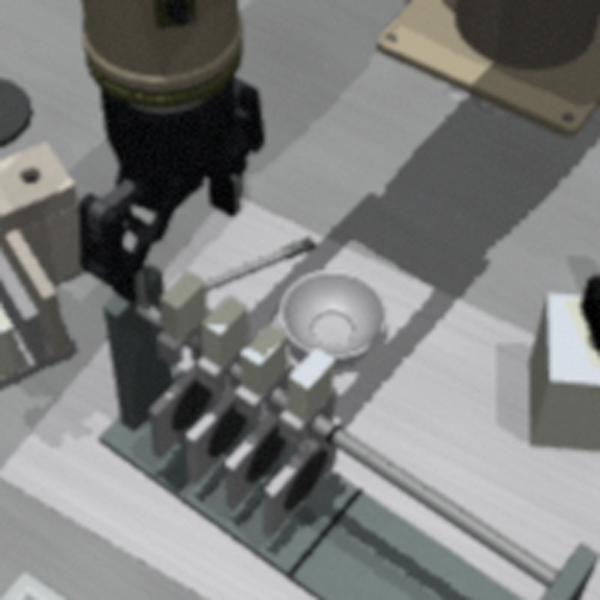

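apply_moves(
  steps=[
    [1,15,-3.3,0,0,0,0],
    [1,25,0,0,0,0,0],
    [1,25,0,0,0,0,0],
    [1,25,0,0,0,0,0],
    [1,12,0,0,0,0,0],
    [1,4.5,0,10,0,0,0],
    [1,0,0,20,0,0,0],
    [1,0,0,15,0,0,0],
  ],
)

```text
time: 61.8
tool_pos: [574.5, 116.3, 185.6]
tcp_rot: [-179.9, 0.0, 86.3]
ft_force: [-0.7, 0.5, -0.6]
finger_gap: 85.3
grip_force: 0.0
```

apply_moves(
  steps=[
    [1,0,0,10,0,0,0],
    [1,0,0,6,0,0,0],
    [1,0,0,0,0,0,0],
    [-1,0,0,0,0,0,0],
    [-1,0,0,0,0,0,0],
    [-1,0,0,0,0,0,0],
    [-1,0,0,0,0,0,0],
    [-1,0,0,0,0,0,0],
  ],
)

```text
time: 62.6
tool_pos: [575.9, 116.7, 172.4]
tcp_rot: [179.9, -0.0, 86.3]
ft_force: [1.2, -0.6, 3.1]
finger_gap: 29.1
grip_force: 59.2
```

```bash
python3 - <<'E'
from h import *
plan((*rail(0,-23.5,169.5),86.3),(*rail(0,136,169.5),86.3))
E
```

```text
now [575.9 116.7 172.4] [ 1.7989e+02 -1.0000e-02  8.6300e+01] F [ 1.2 -0.6  3.1] gap 29.1 grip 59.2 t 62.6 j [ 6.  7. 92. -0. 81. 10.]
turn units -0.0 shift [-0.1  1.6  2.9]
turn units -0.0 shift [159.5  -0.   -0. ]
```

apply_moves(
  steps=[
    [-1,5,0.5,-0.5,0,0,0],
    [-1,12,0.5,0,0,0,0],
    [-1,16,0.5,0,0,0,0],
    [-1,16,0,0,0,0,0],
    [-1,16,0,0,0,0,0],
    [-1,16,0,0,0,0,0],
    [-1,16,0,0,0,0,0],
    [-1,16,0,0,0,0,0],
  ],
)

```text
time: 63.4
tool_pos: [583.9, 231.3, 172.4]
tcp_rot: [180.0, 0.0, 86.3]
ft_force: [-0.0, -5.3, 6.7]
finger_gap: 28.8
grip_force: 59.5
```

apply_moves(
  steps=[
    [-1,16,0,0,0,0,0],
    [-1,15,0,0,0,0,0],
    [-1,10,0,0,0,0,0],
    [-1,5,0,0,0,0,0],
    [-1,0,0,0,0,0,0],
    [-1,0,0,0,0,0,0],
    [-1,0,0,0,0,0,0],
    [-1,0,0,0,0,0,0],
  ],
)

```text
time: 64.2
tool_pos: [586.6, 277.8, 172.4]
tcp_rot: [180.0, -0.1, 86.4]
ft_force: [-0.7, 3.3, 3.9]
finger_gap: 29.0
grip_force: 59.4
```

```bash
python3 - <<'E'
from h import *
plan((*rail(0,136,169.5),86.3))
S=snap('scene');tabs(S)
E
```

```text
now [586.6 277.8 172.4] [ 1.7997e+02 -1.3000e-01  8.6390e+01] F [-0.7  3.3  3.9] gap 29.0 grip 59.4 t 64.2 j [21. 17. 81.  0. 82. 24.]
turn units 0.02 shift [-2.   1.3  2.9]
tab n 128 x [-15.7  14.3] y [-137.7 -121. ] z 203.6
tab n 130 x [-16.3  12.8] y [-101.9  -86.2] z 203.9
tab n 140 x [-13.5  15.8] y [-67.2 -51.1] z 203.8
tab n 11 x [-20.1  20.2] y [145.7 149.5] z 200.7
```

apply_moves(
  steps=[
    [1,0,0,0,0,0,0],
    [1,0,0,0,0,0,0],
    [1,0,0,0,0,0,0],
    [1,0,0,0,0,0,0],
    [1,0,0,0,0,0,0],
    [1,0,0,-10,0,0,0],
    [1,0,0,-20,0,0,0],
    [1,0,0,-20,0,0,0],
  ],
)

```text
time: 65.05
tool_pos: [586.7, 275.1, 222.9]
tcp_rot: [-180.0, 0.0, 86.3]
ft_force: [0.9, -0.4, 0.0]
finger_gap: 85.3
grip_force: 0.0
```

apply_moves(
  steps=[
    [1,0,0,-10,0,0,0],
    [1,-20,2,0,0,0,0],
    [1,-30,0,0,0,0,0],
    [1,-30,0,0,0,0,0],
    [1,-30,0,0,0,0,0],
    [1,-30,0,0,0,0,0],
    [1,-30,0,0,0,0,0],
    [1,-20,0,0,0,0,0],
  ],
)

```text
time: 65.85
tool_pos: [575.8, 82.5, 231.1]
tcp_rot: [-179.9, 0.1, 86.2]
ft_force: [0.4, -0.0, -0.8]
finger_gap: 85.2
grip_force: 0.0
```

apply_moves(
  steps=[
    [1,-7,0,0,0,0,0],
    [1,0,0,0,0,0,0],
    [1,0,0,0,0,0,0],
    [1,0,0,0,0,0,0],
    [1,0,0,0,0,0,0],
    [1,0,0,0,0,0,0],
    [1,0,0,0,0,0,0],
    [1,0,0,0,0,0,0],
  ],
)

```text
time: 66.65
tool_pos: [576.1, 78.8, 232.0]
tcp_rot: [-180.0, -0.0, 86.3]
ft_force: [0.5, 0.4, 0.3]
finger_gap: 85.8
grip_force: 0.0
```

```bash
python3 - <<'E'
from h import *
plan((*rail(0,-59,169),86.3))
S=snap('scene');tabs(S)
E
```

```text
now [576.1  78.8 232. ] [-180.     -0.     86.32] F [0.5 0.4 0.3] gap 85.8 grip 0.0 t 66.7 j [ 3.  5. 88.  0. 87.  6.]
turn units 0.0 shift [ 2.3 -1.1 63. ]
tab n 17 x [ 6.6 14.2] y [-137.9 -130.4] z 202.4
tab n 27 x [-16.4  -0.7] y [-90.3 -85.5] z 202.3
tab n 140 x [-13.8  16. ] y [-66.8 -51.1] z 203.7
tab n 160 x [-17.5  11.6] y [129.6 145.1] z 203.9
```

apply_moves(
  steps=[
    [1,2,0,12,0,0,0],
    [1,0,0,20,0,0,0],
    [1,0,0,16,0,0,0],
    [1,0,0,9,0,0,0],
    [1,0,0,4,0,0,0],
    [1,0,0,0,0,0,0],
    [1,0,0,0,0,0,0],
    [-1,0,0,0,0,0,0],
  ],
)

```text
time: 67.5
tool_pos: [576.9, 80.6, 172.1]
tcp_rot: [179.9, -0.0, 86.3]
ft_force: [-0.2, 0.2, 0.1]
finger_gap: 73.1
grip_force: 0.0
```

apply_moves(
  steps=[
    [-1,0,0,0,0,0,0],
    [-1,0,0,0,0,0,0],
    [-1,0,0,0,0,0,0],
    [-1,0,0,0,0,0,0],
    [-1,0,0,0,0,0,0],
    [-1,0,0,0,0,0,0],
    [-1,0,0,0,0,0,0],
    [-1,0,0,0,0,0,0],
  ],
)

```text
time: 68.3
tool_pos: [576.6, 80.5, 171.4]
tcp_rot: [180.0, -0.0, 86.3]
ft_force: [0.5, 0.4, 4.9]
finger_gap: 29.0
grip_force: 59.2
```

apply_moves(
  steps=[
    [-1,5,0,-0.5,0,0,0],
    [-1,12,0,0,0,0,0],
    [-1,16,0,0,0,0,0],
    [-1,16,0,0,0,0,0],
    [-1,16,0,0,0,0,0],
    [-1,16,0,0,0,0,0],
    [-1,16,0,0,0,0,0],
    [-1,16,0,0,0,0,0],
  ],
)

```text
time: 69.1
tool_pos: [583.5, 194.9, 171.4]
tcp_rot: [-180.0, 0.0, 86.3]
ft_force: [0.0, -2.8, 3.7]
finger_gap: 29.4
grip_force: 59.1
```

apply_moves(
  steps=[
    [-1,16,0,0,0,0,0],
    [-1,16,0,0,0,0,0],
    [-1,12,0,0,0,0,0],
    [-1,6,0,0,0,0,0],
    [-1,0,0,0,0,0,0],
    [-1,0,0,0,0,0,0],
    [-1,0,0,0,0,0,0],
    [-1,0,0,0,0,0,0],
  ],
)

```text
time: 69.9
tool_pos: [586.8, 243.0, 171.5]
tcp_rot: [-180.0, -0.0, 86.3]
ft_force: [-0.5, 2.6, 2.9]
finger_gap: 28.9
grip_force: 59.2
```

apply_moves(
  steps=[
    [1,0,0,0,0,0,0],
    [1,0,0,0,0,0,0],
    [1,0,0,0,0,0,0],
    [1,0,0,0,0,0,0],
    [1,0,0,0,0,0,0],
    [1,0,0,-10,0,0,0],
    [1,0,0,-20,0,0,0],
    [1,0,0,-20,0,0,0],
  ],
)

```text
time: 70.7
tool_pos: [586.6, 243.1, 222.4]
tcp_rot: [-180.0, 0.0, 86.3]
ft_force: [0.2, -0.3, 0.2]
finger_gap: 85.4
grip_force: 0.0
```

```bash
python3 - <<'E'
from h import *
S=snap('scene');tabs(S);stand(S,(368,245),75)
plan((*rail(-1.5,-94,232),86.3))
E
```

```text
tab n 135 x [-14.7  14.3] y [-137.4 -120.9] z 203.4
tab n 133 x [-16.1  12.9] y [-101.5  -85.9] z 203.6
tab n 108 x [-14.6  14.7] y [ 99.8 111.3] z 203.8
tab n 162 x [-17.1  12.1] y [129.6 145.2] z 203.9
stand 127 [array([376.7, 254.1]), array([39.4, 19.1]), np.float64(48.5)]
stand 449 [array([365. , 251.8]), array([83.3, 66.8]), np.float64(28.0)]
now [588.4 243.8 227.4] [ 1.7969e+02 -1.2000e-01  8.6300e+01] F [1.1 0.1 3.8] gap 85.5 grip 0.0 t 70.8 j [18. 13. 80. -0. 87. 22.]
turn units 0.0 shift [-198.2   -4.2   -4.6]
```

apply_moves(
  steps=[
    [1,0,0,-10,0,0,0],
    [1,-20,-3,0,0,0,0],
    [1,-30,0,0,0,0,0],
    [1,-30,0,0,0,0,0],
    [1,-30,0,0,0,0,0],
    [1,-30,0,0,0,0,0],
    [1,-30,0,0,0,0,0],
    [1,-20,0,0,0,0,0],
  ],
)

```text
time: 71.55
tool_pos: [571.0, 51.9, 231.3]
tcp_rot: [-180.0, 0.0, 86.2]
ft_force: [-0.4, -0.3, 0.6]
finger_gap: 85.6
grip_force: 0.0
```

apply_moves(
  steps=[
    [1,-8,0,0,0,0,0],
    [1,0,0,0,0,0,0],
    [1,0,0,0,0,0,0],
    [1,0,0,0,0,0,0],
    [1,0,0,0,0,0,0],
    [1,0,0,0,0,0,0],
    [1,0,0,0,0,0,0],
    [1,0,0,0,0,0,0],
  ],
)

```text
time: 72.35
tool_pos: [571.0, 46.0, 231.5]
tcp_rot: [-180.0, -0.0, 86.3]
ft_force: [-0.0, -0.1, -1.2]
finger_gap: 85.7
grip_force: 0.0
```

```bash
python3 - <<'E'
from h import *
plan((*rail(-1.5,-94,170),86.3))
S=snap('scene');tabs(S);stand(S,(368,245),75)
E
```

```text
now [571.   46.  231.5] [-179.99   -0.     86.32] F [-0.  -0.1 -1.2] gap 85.7 grip 0.0 t 72.3 j [-1.  3. 90.  0. 87.  3.]
turn units 0.0 shift [ 0.3  0.4 61.5]
tab n 25 x [-15.   -2.5] y [-127.4 -120.7] z 202.9
tab n 133 x [-16.1  13.4] y [-101.2  -86.1] z 203.8
tab n 159 x [-14.4  14.7] y [ 96.  111.3] z 204.1
tab n 160 x [-17.5  12. ] y [129.7 145.1] z 203.7
stand 234 [array([368.3, 245. ]), array([65.1, 18. ]), np.float64(46.5)]
stand 819 [array([368.5, 245.5]), array([83.6, 80.8]), np.float64(28.1)]
```

apply_moves(
  steps=[
    [1,0,0,12,0,0,0],
    [1,0,0,20,0,0,0],
    [1,0,0,16,0,0,0],
    [1,0,0,9,0,0,0],
    [1,0,0,4,0,0,0],
    [1,0,0,0,0,0,0],
    [1,0,0,0,0,0,0],
    [-1,0,0,0,0,0,0],
  ],
)

```text
time: 73.2
tool_pos: [571.7, 45.8, 171.5]
tcp_rot: [179.9, -0.0, 86.3]
ft_force: [-0.1, 0.6, 0.3]
finger_gap: 73.1
grip_force: 0.0
```

apply_moves(
  steps=[
    [-1,0,0,0,0,0,0],
    [-1,0,0,0,0,0,0],
    [-1,0,0,0,0,0,0],
    [-1,0,0,0,0,0,0],
    [-1,0,0,0,0,0,0],
    [-1,0,0,0,0,0,0],
    [-1,0,0,0,0,0,0],
    [-1,0,0,0,0,0,0],
  ],
)

```text
time: 74.0
tool_pos: [571.6, 45.8, 171.1]
tcp_rot: [179.9, -0.0, 86.3]
ft_force: [2.4, -0.2, 5.4]
finger_gap: 29.1
grip_force: 60.0
```

apply_moves(
  steps=[
    [-1,5,0,-0.5,0,0,0],
    [-1,12,0,0,0,0,0],
    [-1,16,0,0,0,0,0],
    [-1,16,0,0,0,0,0],
    [-1,16,0,0,0,0,0],
    [-1,16,0,0,0,0,0],
    [-1,16,0,0,0,0,0],
    [-1,16,0,0,0,0,0],
  ],
)

```text
time: 74.8
tool_pos: [577.9, 159.1, 171.0]
tcp_rot: [-180.0, 0.1, 86.3]
ft_force: [-0.6, -4.4, 6.0]
finger_gap: 29.1
grip_force: 60.2
```

apply_moves(
  steps=[
    [-1,16,0,0,0,0,0],
    [-1,16,0,0,0,0,0],
    [-1,12,0,0,0,0,0],
    [-1,7,0,0,0,0,0],
    [-1,0,0,0,0,0,0],
    [-1,0,0,0,0,0,0],
    [-1,0,0,0,0,0,0],
    [-1,0,0,0,0,0,0],
  ],
)

```text
time: 75.6
tool_pos: [581.2, 210.3, 171.0]
tcp_rot: [-180.0, -0.0, 86.3]
ft_force: [-0.3, 4.3, 5.5]
finger_gap: 29.2
grip_force: 60.0
```

apply_moves(
  steps=[
    [1,0,0,0,0,0,0],
    [1,0,0,0,0,0,0],
    [1,0,0,0,0,0,0],
    [1,0,0,0,0,0,0],
    [1,0,0,0,0,0,0],
    [1,0,0,-10,0,0,0],
    [1,0,0,-20,0,0,0],
    [1,0,0,-20,0,0,0],
  ],
)

```text
time: 76.4
tool_pos: [581.4, 209.4, 221.9]
tcp_rot: [-180.0, 0.0, 86.3]
ft_force: [0.2, 0.8, 0.0]
finger_gap: 85.6
grip_force: 0.0
```

```bash
python3 - <<'E'
from h import *
S=snap('scene');tabs(S)
plan((*rail(0,-129,232),86.3))
E
```

```text
tab n 132 x [-14.   14.4] y [-136.8 -120.9] z 203.6
tab n 145 x [-19.1  10.5] y [62.7 78.3] z 203.6
tab n 160 x [-14.4  14.6] y [ 95.7 111.3] z 204.0
tab n 157 x [-17.7  11.7] y [129.6 145.3] z 203.9
now [583.2 209.9 226.8] [ 1.7969e+02 -1.0000e-01  8.6300e+01] F [1.  0.  3.8] gap 85.4 grip 0.0 t 76.5 j [15. 10. 83. -0. 87. 19.]
turn units -0.0 shift [-199.     0.3   -5.2]
```

apply_moves(
  steps=[
    [1,0,0,-10,0,0,0],
    [1,-20,1.5,0,0,0,0],
    [1,-30,0,0,0,0,0],
    [1,-30,0,0,0,0,0],
    [1,-30,0,0,0,0,0],
    [1,-30,0,0,0,0,0],
    [1,-30,0,0,0,0,0],
    [1,-20,0,0,0,0,0],
  ],
)

```text
time: 77.25
tool_pos: [570.3, 17.8, 230.8]
tcp_rot: [-180.0, 0.0, 86.2]
ft_force: [0.4, 0.4, 1.1]
finger_gap: 85.3
grip_force: 0.0
```

apply_moves(
  steps=[
    [1,-9,0,0,0,0,0],
    [1,0,0,0,0,0,0],
    [1,0,0,12,0,0,0],
    [1,0,0,20,0,0,0],
    [1,0,0,16,0,0,0],
    [1,0,0,9,0,0,0],
    [1,0,0,4,0,0,0],
    [1,0,0,0,0,0,0],
  ],
)

```text
time: 78.05
tool_pos: [569.9, 11.2, 169.3]
tcp_rot: [-179.9, -0.0, 86.3]
ft_force: [-0.2, -0.5, 0.4]
finger_gap: 85.5
grip_force: 0.0
```

apply_moves(
  steps=[
    [-1,0,0,0,0,0,0],
    [-1,0,0,0,0,0,0],
    [-1,0,0,0,0,0,0],
    [-1,0,0,0,0,0,0],
    [-1,0,0,0,0,0,0],
    [-1,0,0,0,0,0,0],
    [-1,0,0,0,0,0,0],
    [-1,0,0,0,0,0,0],
  ],
)

```text
time: 78.85
tool_pos: [570.8, 10.7, 170.7]
tcp_rot: [179.9, 0.0, 86.3]
ft_force: [0.7, 0.3, 5.2]
finger_gap: 29.3
grip_force: 59.4
```

```bash
python3 - <<'E'
from h import *
plan((*rail(0,-129,170),86.3),(*rail(0,36,170),86.3))
E
```

```text
now [570.8  10.7 170.7] [1.7992e+02 1.0000e-02 8.6290e+01] F [0.7 0.3 5.2] gap 29.3 grip 59.4 t 78.8 j [-4.  5. 94. -0. 81. -0.]
turn units -0.0 shift [ 0.6 -0.2  0.7]
turn units -0.0 shift [165.   0.   0.]
```

apply_moves(
  steps=[
    [-1,5,0,-0.5,0,0,0],
    [-1,12,0,0,0,0,0],
    [-1,16,0,0,0,0,0],
    [-1,16,0,0,0,0,0],
    [-1,16,0,0,0,0,0],
    [-1,16,0,0,0,0,0],
    [-1,16,0,0,0,0,0],
    [-1,16,0,0,0,0,0],
  ],
)

```text
time: 79.65
tool_pos: [577.5, 124.6, 170.7]
tcp_rot: [180.0, 0.0, 86.3]
ft_force: [0.2, -3.5, 5.4]
finger_gap: 29.0
grip_force: 59.4
```

apply_moves(
  steps=[
    [-1,16,0,0,0,0,0],
    [-1,16,0,0,0,0,0],
    [-1,13,0,0,0,0,0],
    [-1,7,0,0,0,0,0],
    [-1,0,0,0,0,0,0],
    [-1,0,0,0,0,0,0],
    [-1,0,0,0,0,0,0],
    [-1,0,0,0,0,0,0],
  ],
)

```text
time: 80.45
tool_pos: [580.7, 177.0, 170.7]
tcp_rot: [180.0, -0.1, 86.3]
ft_force: [0.4, 3.5, 5.3]
finger_gap: 29.0
grip_force: 59.5
```

apply_moves(
  steps=[
    [1,0,0,0,0,0,0],
    [1,0,0,0,0,0,0],
    [1,0,0,0,0,0,0],
    [1,0,0,0,0,0,0],
    [1,0,0,0,0,0,0],
    [1,0,0,-10,0,0,0],
    [1,0,0,-20,0,0,0],
    [1,0,0,-20,0,0,0],
  ],
)

```text
time: 81.25
tool_pos: [580.7, 175.3, 221.5]
tcp_rot: [-180.0, 0.0, 86.3]
ft_force: [1.0, -0.2, -0.1]
finger_gap: 85.2
grip_force: 0.0
```

apply_moves(
  steps=[
    [-1,0,0,-20,0,0,0],
    [-1,0,0,-20,0,0,0],
    [-1,0,0,-5,0,0,0],
    [-1,0,0,0,0,0,0],
    [-1,0,0,0,0,0,0],
    [-1,0,0,0,0,0,0],
    [-1,0,0,0,0,0,0],
    [-1,0,0,0,0,0,0],
  ],
)

```text
time: 82.05
tool_pos: [580.6, 175.4, 264.6]
tcp_rot: [-179.9, 0.0, 86.3]
ft_force: [0.1, 0.5, 0.0]
finger_gap: -0.1
grip_force: 0.0
```

```bash
python3 - <<'E'
from h import *
S=snap('scene');tabs(S);stand(S,(368,245),75)
C=cloud(S).reshape(-1,3); c=mag(-173,0,0); q=C[(abs(C[:,2]-115)<5)&(np.hypot(C[:,0]-c[0],C[:,1]-c[1])<50)]
print(len(q),cv2.minAreaRect(q[:,:2].astype(np.float32)),c)
f=mag(-245,0,0)[:2]; 
plan((*f,260,64.8),(*f,72,64.8),(*mag(-65,0,0)[:2],72,64.8))
E
```

```text
tab n 149 x [-17.  12.] y [29.2 45.2] z 203.8
tab n 152 x [-20.1  10.3] y [62.6 78.2] z 203.5
tab n 158 x [-14.9  14.5] y [ 95.7 111.2] z 203.9
tab n 161 x [-17.4  12.2] y [129.5 145.2] z 203.6
stand 230 [array([368.4, 244.8]), array([62.7, 19.3]), np.float64(45.1)]
stand 813 [array([368.4, 245.5]), array([82.7, 80.7]), np.float64(28.5)]
480 ((500.7901916503906, -203.44447326660156), (58.49285125732422, 66.51420593261719), 66.64672088623047) [np.float64(500.26491992337856), np.float64(-203.7401825592424), 0]
now [580.7 175.4 264.8] [-1.7995e+02  1.0000e-02  8.6300e+01] F [ 0.8 -0.2 -1. ] gap 0.1 grip 0.0 t 82.1 j [12.  8. 81.  0. 91. 16.]
turn units 4.3 shift [-377.3   16.7    4.8]
turn units -0.0 shift [  0.  -0. 188.]
turn units -0.0 shift [ -0. 180.   0.]
```

apply_moves(
  steps=[
    [-1,0,0,0,0,0,1],
    [-1,0,0,0,0,0,1],
    [-1,0,0,0,0,0,1],
    [-1,0,0,0,0,0,1],
    [-1,-20,1,0,0,0,0.3],
    [-1,-30,1.3,0,0,0,0],
    [-1,-30,1.3,0,0,0,0],
    [-1,-30,1.3,0,0,0,0],
  ],
)

```text
time: 82.9
tool_pos: [538.4, 72.8, 265.3]
tcp_rot: [-180.0, 0.0, 64.8]
ft_force: [0.3, -0.9, -0.5]
finger_gap: -0.1
grip_force: 0.0
```

apply_moves(
  steps=[
    [-1,-30,1.3,0,0,0,0],
    [-1,-30,1.3,0,0,0,0],
    [-1,-30,1.3,0,0,0,0],
    [-1,-30,1.3,0,0,0,0],
    [-1,-30,1.3,0,0,0,0],
    [-1,-30,1.3,0,0,0,0],
    [-1,-30,1.3,0,0,0,0],
    [-1,-30,1.3,0,0,0,0],
  ],
)

```text
time: 83.7
tool_pos: [445.6, -149.0, 265.5]
tcp_rot: [180.0, -0.0, 64.8]
ft_force: [0.7, -0.3, 0.1]
finger_gap: 0.1
grip_force: 0.0
```

apply_moves(
  steps=[
    [-1,-20,1,0,0,0,0],
    [-1,-7,0.4,0,0,0,0],
    [-1,0,0,20,0,0,0],
    [-1,0,0,25,0,0,0],
    [-1,0,0,25,0,0,0],
    [-1,0,0,10,0,0,0],
    [-1,0,0,0,0,0,0],
    [-1,0,0,0,0,0,0],
  ],
)

```text
time: 84.5
tool_pos: [436.5, -172.9, 186.5]
tcp_rot: [179.9, -0.0, 64.8]
ft_force: [0.4, 0.6, 1.2]
finger_gap: 0.2
grip_force: 0.0
```

```bash
python3 - <<'E'
from h import *
f=mag(-245,0,0)[:2]
plan((*f,72,64.8))
E
```

```text
now [ 436.5 -172.9  186.5] [179.95  -0.    64.82] F [0.4 0.6 1.2] gap 0.2 grip 0.0 t 84.5 j [-28. -12. 109.   0.  83.  -3.]
turn units 0.0 shift [ -0.8  -1.2 114.5]
```

Down 114, then push in until the force rises.

apply_moves(
  steps=[
    [-1,-0.8,-1.2,15,0,0,0],
    [-1,0,0,25,0,0,0],
    [-1,0,0,25,0,0,0],
    [-1,0,0,25,0,0,0],
    [-1,0,0,17,0,0,0],
    [-1,0,0,7,0,0,0],
    [-1,0,0,0,0,0,0],
    [-1,0,0,0,0,0,0],
  ],
)

```text
time: 85.3
tool_pos: [435.2, -173.6, 72.5]
tcp_rot: [179.9, 0.0, 64.8]
ft_force: [1.0, -1.2, 1.1]
finger_gap: -0.1
grip_force: 0.0
```

apply_moves(
  steps=[
    [-1,0,8,0,0,0,0],
    [-1,0,8,0,0,0,0],
    [-1,0,6,0,0,0,0],
    [-1,0,6,0,0,0,0],
    [-1,0,8,0,0,0,0],
    [-1,0,8,0,0,0,0],
    [-1,0,8,0,0,0,0],
    [-1,0,8,0,0,0,0],
  ],
)

```text
time: 86.1
tool_pos: [489.6, -199.2, 72.5]
tcp_rot: [180.0, 0.0, 64.8]
ft_force: [-7.6, 4.4, 10.9]
finger_gap: 0.0
grip_force: 7.0
```

apply_moves(
  steps=[
    [-1,0,10,0,0,0,0],
    [-1,0,10,0,0,0,0],
    [-1,0,10,0,0,0,0],
    [-1,0,10,0,0,0,0],
    [-1,0,10,0,0,0,0],
    [-1,0,10,0,0,0,0],
    [-1,0,10,0,0,0,0],
    [-1,0,5,0,0,0,0],
  ],
)

```text
time: 86.9
tool_pos: [558.3, -231.5, 72.4]
tcp_rot: [179.9, 0.0, 64.8]
ft_force: [-2.7, 1.2, 7.5]
finger_gap: 0.1
grip_force: 3.8
```

```bash
python3 - <<'E'
from h import *
plan((*mag(-65,0,0)[:2],72,64.8))
E
```

```text
now [ 558.3 -231.5   72.4] [1.7989e+02 1.0000e-02 6.4790e+01] F [-2.7  1.2  7.5] gap 0.1 grip 3.8 t 86.9 j [-27.  15.  93.  -0.  71.  -2.]
turn units -0.0 shift [ 0.5 43.7  0.4]
```

apply_moves(
  steps=[
    [-1,0,8,0,0,0,0],
    [-1,0,7,0,0,0,0],
    [-1,0,5,0,0,0,0],
    [-1,0,3,0,0,0,0],
    [-1,0,3,0,0,0,0],
    [-1,0,0,0,0,0,0],
    [-1,0,0,0,0,0,0],
    [-1,0,0,0,0,0,0],
  ],
)

```text
time: 87.7
tool_pos: [579.1, -241.3, 72.3]
tcp_rot: [-179.8, 0.0, 64.8]
ft_force: [-13.5, 5.9, 14.6]
finger_gap: -0.3
grip_force: 10.1
```

```bash
python3 - <<'E'
from h import *
plan((*mag(-65,0,0)[:2],72,64.8))
S=snap('scene'); C=cloud(S).reshape(-1,3)
q=C[abs(C[:,2]-115)<4]; c,sn=np.cos(np.radians(MY)),np.sin(np.radians(MY)); d=q[:,:2]-MAG; M=np.c_[d@[c,sn],d@[-sn,c]]
M=M[(abs(M[:,1])<26)&(M[:,0]>-120)&(M[:,0]<5)]; print(np.percentile(M[:,0],[1,5,95,99]).round(1))
E
```

```text
now [ 579.1 -241.3   72.3] [-1.7982e+02  2.0000e-02  6.4800e+01] F [-13.5   5.9  14.6] gap -0.3 grip 10.1 t 87.7 j [-27.  19.  89.  -0.  72.  -2.]
turn units 0.0 shift [ 0.5 20.7  0.3]
[-103.4  -87.4   -5.9   -3.9]
```

apply_moves(
  steps=[
    [-1,0,1.5,0,0,0,0],
    [-1,0,0,0,0,0,0],
    [-1,0,0,0,0,0,0],
    [-1,0,-5,0,0,0,0],
    [-1,0,-15,0,0,0,0],
    [-1,0,-25,0,0,0,0],
    [-1,0,-25,0,0,0,0],
    [-1,0,-20,0,0,0,0],
  ],
)

```text
time: 88.55
tool_pos: [499.0, -203.5, 70.9]
tcp_rot: [-179.9, -0.0, 64.8]
ft_force: [0.1, 0.3, -0.3]
finger_gap: 0.1
grip_force: 0.0
```

apply_moves(
  steps=[
    [-1,0,-15,-10,0,0,0],
    [-1,0,-15,-20,0,0,0],
    [-1,0,-15,-25,0,0,0],
    [-1,0,0,-25,0,0,0],
    [-1,0,0,-25,0,0,0],
    [-1,0,0,-25,0,0,0],
    [-1,0,0,-20,0,0,0],
    [-1,0,0,-5,0,0,0],
  ],
)

```text
time: 89.35
tool_pos: [460.8, -185.6, 229.2]
tcp_rot: [179.8, 0.0, 64.8]
ft_force: [-0.5, -0.4, 0.6]
finger_gap: -0.1
grip_force: 0.0
```

```bash
python3 - <<'E'
from h import *
plan((*mag(-65,0,0)[:2],72,64.8))
S=snap('scene'); C0=cloud(load('scene')).reshape(-1,3); c,sn=np.cos(np.radians(MY)),np.sin(np.radians(MY))
C=cloud(S).reshape(-1,3); q=C[abs(C[:,2]-115)<4];  d=q[:,:2]-MAG; M=np.c_[d@[c,sn],d@[-sn,c]]
M=M[(abs(M[:,1])<26)&(M[:,0]>-220)&(M[:,0]<5)]; print(np.percentile(M[:,0],[1,5,95,99]).round(1))
tabs(S);stand(S,(368,245),75)
T=snap('top');stand(T,(368,245),62)
d=np.zeros((600,800,3),np.uint8)
d[:,:480]=cv2.resize(S['color'][170:320,100:220],(480,600),interpolation=cv2.INTER_CUBIC)
d[:320,480:]=cv2.resize(S['color'][220:320,400:500],(320,320),interpolation=cv2.INTER_CUBIC)
d[320:560,480:]=cv2.resize(S['color'],(320,240))
cv2.imwrite('pics/c8.png',np.clip(d*1.3,0,255).astype(np.uint8))
E
```

```text
now [ 460.8 -185.6  229.2] [1.7976e+02 1.0000e-02 6.4800e+01] F [-0.5 -0.4  0.6] gap -0.1 grip 0.0 t 89.3 j [-28.  -9. 102.  -0.  87.  -3.]
turn units -0.0 shift [  0.4 151.4 157.2]
[-64.9 -62.6  -6.8  -3.9]
tab n 148 x [-16.9  12.1] y [29.1 45.2] z 203.5
tab n 150 x [-19.6   9.8] y [62.6 78. ] z 203.7
tab n 160 x [-15.2  14.4] y [ 95.8 111.4] z 204.0
tab n 158 x [-17.4  11.9] y [130.  145.1] z 204.0
stand 234 [array([367.9, 245.2]), array([63.7, 18.4]), np.float64(46.3)]
stand 825 [array([368.4, 245.6]), array([83. , 80.9]), np.float64(28.7)]
stand 155 [array([368.7, 244.5]), array([64.5, 17.7]), np.float64(45.8)]
stand 624 [array([369.4, 245.3]), array([80.7, 80.9]), np.float64(28.1)]
```

View pics/c8.png

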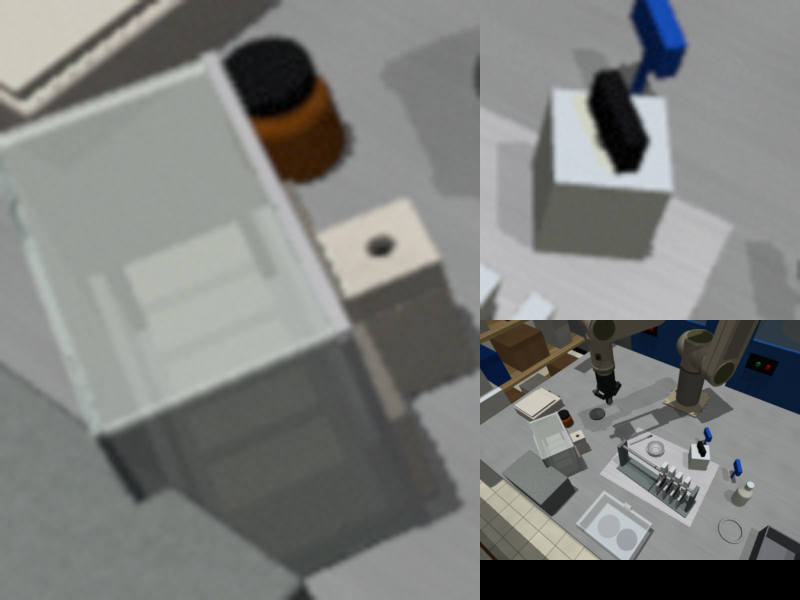

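```bash
python3 - <<'E'
from h import *
a=cv2.imread('pics/scene0.png',0);b=cv2.cvtColor(load('scene')['color'],cv2.COLOR_BGR2GRAY)
for (u,v) in((196,231),(196,228)):
    p,q=[cv2.resize(x[v-14:v+14,u-16:u+16],None,fx=8,fy=8,interpolation=cv2.INTER_CUBIC).astype(np.float32) for x in(a,b)]
    print(np.array(cv2.phaseCorrelate(p,q,cv2.createHanningWindow(p.shape[::-1],cv2.CV_32F))[0])/8)
S=load('scene')
def proj(x):
    c=np.linalg.inv(S['T'])@np.r_[x,1]; c=S['mtx']@c[:3]; return (c/c[2])[:2]
print('px per 4mm',proj(mag(-42.3,0,115))-proj(mag(-38.3,0,115)))
E
```

```text
[0.00426014 0.05694494]
[0.00311564 0.04750167]
px per 4mm [ 1.63627097 -0.68014054]
```

The latch head is back to within 0.1 mm of where it started, so the slide is shut. The carriers hang past the mark and the pin stands upright in its stand. Handing in.

```bash
python3 -c "
from bench import r
print(r.hand_in())"
```

```text
the job is handed in; nothing more can be done
None
```

The job is handed in, but no verdict came back. By the last images, all four carriers hang 37 to 137 mm past the mark, the slide is shut, and the pin is upright in its stand, which had been knocked about 12 mm aside during the run.

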